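# Make up the stamping kit and the paperwork kit

## Robot

A 6-joint arm with a two-finger parallel gripper is mounted at the origin on the work surface; the furniture and walls round the work are solid. World frame = base frame: x ahead of the robot, y to its left, z up, the work surface at z = 0. Lengths are in mm, angles in degrees, forces in N, time in s.
With the tool pointing down it reaches from about 375 to 900 mm from the base axis. Payload 3.1 kg.
Tool frame: the origin (TCP) lies on the centre line of the jaws, within the pads' length; the fingertips stand robot.tip_reach ahead of it and the grasp point (between the pads) lies 6 mm ahead of it (robot.tip_reach is the distance from the TCP to the fingertips, in mm); z points along the fingers, y is the line along which they close (so a half turn about z gives the same grasp; the last joint's range is limited). The gripper opens to 87 mm and grips with 3 to 60 N. Pads are 19 mm wide; open, the fingers measure 117 mm over their backs; the gripper's body (75 mm by 190 mm) begins 51 mm behind the grasp point.
Start: joints at [58.871, 30.224, 82.088, -0, 67.689, -10.227], TCP at [222.935, 583.864, 247.548] pointing down, gripper open.
Joint ranges: [-176.69, 176.69], [-43.24, 126.21], [12.49, 139.97], [-82, 262], [0, 151.66], [-163.58, 163.58]. Speed limits (degrees/s): [159.86, 159.86, 180, 180, 180, 180].

## Interface

Orientations are given as [roll, pitch, yaw] about the fixed x, y, z axes, in that order (R = Rz(yaw) Ry(pitch) Rx(roll)).
In Python, from plant import robot gives the robot as it stands.
- The arm moves only by the tool step_arm, never from a script. Its argument "targets" is a list of rows, each an object of numbers: "claw": the finger opening in cm, from 0 to 8.7; "x", "y", "z": the shift along the world's x, y, z in cm; "rx", "ry", "rz": the turn, a rotation vector about the world's x, y, z in degrees. A call has exactly 8 rows; each row shifts and turns the commanded pose from where the row before left it; what a row does not reach is not made up. A row lasts 1/12 s, in which the tool goes at most 41.7 mm and 7.16 degrees, less where a joint would pass 70% of its speed; a pose out of reach is approached as far as the arm can. A call is refused whole if a number of a shift passes 4.17 or a number of a turn 7.16, either way. A call with a gripper value outside its range is refused whole. The fingers move at their own pace and stop on an object; the grip force is fixed at half the most. Time passes only in rows, so rows that do not move let the fingers close, or fill a call up. It gives the time, the measured TCP pose, the force, the opening and the grip force at its end, in the units of the state.
- robot.observe(): the state, without advancing time (a new reading comes with each control period).
- robot.capture(name): name is "scene" or "top" or "wrist"; returns a dict with "image" (384x512x3 uint8, red, green, blue), "range_z" (384x512 float32, mm along the optical axis (not along the pixel's ray), 0 where there is no reading), "intrinsics" (3x3 intrinsics, pixels), "camera_from_world" (4x4, takes a point from world to camera coordinates). Camera axes: x right, y down, z forward; pixel columns grow to the right and rows downward; lengths in mm; the calibration is good to about 2 mm. A picture is of the moment at which its call begins.
- robot.hand_in(): hands the job in; it is judged then, once.
Trained networks look in a picture, given as the dict that the camera call returned (one of the last four; its "shot" number tells which), for a name from the list of things; names that differ only in an ending like _2 or _b are one class to them, and where a whole thing is asked for, a point or a joint stands for the part that bears it (a point fixed in the world has none). Each returns a list of dicts, best first, with "score" (0 to 1); they miss things now and then, are a little off and sometimes report something else, mostly with a low value. They report only what shows in the picture. A call takes as long as a camera call.
- robot.boxes_of(picture, target): "position" ([row, column] in pixels, amid what is visible of it).
The state is a dict: "clock": time; "joints": joint angles; "qd": joint speeds; "joint_efforts": joint torques, N m; "position": TCP position; "ee_rot": TCP orientation; "contact_force": force on the tool from outside, world axes, zero at the start; "torque": the same for the moment, N m; "width": finger opening in mm; "grasp_force": force on a finger pad.
Only numpy, scipy, OpenCV 4.12 (cv2) and the standard library are available. Lean on these libraries where they do the work, as an engineer would, in place of code of your own. Each camera call takes 0.05 s, during which the arm holds its last target. There are 200 camera calls.

## Task

Make up the two kits for the counter from the things on the desk: the two hand stamps go in the grey tray with the ink pad, the black-handled one in the longer pocket and the red-handled one in the shorter; the stapler, the correction roller and the glue stick go in the blue tray, each in the pocket shaped for it. Everything must sit down on the floor of its pocket, the stamps and the glue stick standing upright and the roller lying flat, and the mug, the sticky notes and the remote control stay where they are.

Things in the scene. Friction and masses are not known exactly. Their poses are not given: they have to be found in the camera images.
- stamp_tray: Grey kit tray, yellow pocket floors, a closed dark-blue ink pad (15 mm high) fixed in its big +x pocket; fixed slab 180 (x) x 150 (y) x 18 mm, white label on its -x edge. Origin: centre of underside, z up. Stamp pockets, floor 4 mm above the desk, 14 deep, long side along x: longer 70 x 37 at x -47, y +38 (black dot beside it); shorter 56 x 37 at x -47, y -38 (red dot).
- paper_tray: Blue kit tray, white pocket floors, no ink pad; fixed slab 180 (x) x 150 (y) x 18 mm, white label on its -x edge. Origin: centre of underside, z up. Pockets, long side along x: stapler 156 x 46 at x 0, y +42, and glue stick 38 x 38 at x +62, y -40, floors 4 mm above the desk (14 deep); roller 110 x 51 at x -25, y -40, floor 12 above the desk (6 deep).
- black_stamp: Hand stamp with black turned handle, standing on its wooden base 25 (x) x 58 (y) x 18 mm; 70 mm tall, the handle on the base's centre, upright, 24 mm across at its thickest (about 45 to 65 mm up), thinner below. 60 g. Origin: centre of its underside; z up. 
- red_stamp: Hand stamp with dark red turned handle, standing on its wooden base 25 (x) x 46 (y) x 18 mm; 70 mm tall, the handle on the base's centre, upright, 24 mm across at its thickest (about 45 to 65 mm up), thinner below. 60 g. Origin: centre of its underside; z up. 
- glue: Glue stick standing upright, white with blue cap (the cap does not come off), 26 mm diameter, 86 mm tall, 35 g. Origin: centre of its underside; z up. 
- desk_stapler: Dark red desk stapler standing on its base, 144 (x) x 34 (y) x 57 mm high; the rigid upper arm is 26 mm wide (y) between 34 and 56 mm height; about 0.3 kg, give or take a third. Origin: centre of its underside; z up. Either end may point either way.
- roller: Blue correction-tape roller lying flat, 39 (x) x 98 (y) x 16 mm thick, rounded outline, widest (39 mm) near its middle, 30 g. Origin: centre of its underside; z up. Either end may point either way.
- mug: White mug, 94 mm tall, bystander. Origin: on its underside, about the middle of its outline with the handle.
- sticky_notes: Block of coloured sticky notes, 75 x 76 x 32 mm, bystander. Origin: centre of its underside; z up. 
- remote: White air-conditioner remote control, 145 x 45 x 18 mm, lying on the closed black laptop (24 mm high), bystander. Origin: centre of its underside; z up. 

How it is judged:
By the outcome, as a careful person would: the job done as asked, in the order asked, and still so for the second after the job is handed in, with the robot touching nothing.
It also fails if it takes over 125 s, if anything falls off the work surface, if the arm or the gripper's body presses on something with over 40 N, if the wrist force passes 120 N, or if a joint passes its speed limit or range.

## Working session

There is one attempt and no reset: what is moved stays moved. The work goes in short steps, Python scripts to look and compute and a tool call to move; the robot and the scene stay as the last step left them, time stands still between calls to the robot, and variables do not carry over. Pictures are saved under pics/ and viewed, at most 16 in all, crops included, and the job is handed in when it is done.

Besides the shell and the picture viewer there is one more tool, called after "Call:" as name([rows], argument=value, ...), one row to a line, values as JSON. step_arm: Moves the arm, as the interface text tells. Its arguments: {"type":"object","properties":{"targets":{"type":"array"}},"required":["targets"]}

```bash
ls; mkdir -p pics; cat > h.py <<'E'
import numpy as np, cv2
from plant import robot
def save(c,n): cv2.imwrite(f'pics/{n}.png',cv2.cvtColor(c['image'],cv2.COLOR_RGB2BGR))
def cloud(c):
    K=np.array(c['intrinsics']);T=np.linalg.inv(np.array(c['camera_from_world']));z=c['range_z'].astype(float)
    v,u=np.mgrid[:z.shape[0],:z.shape[1]]
    P=np.stack([(u-K[0,2])/K[0,0]*z,(v-K[1,2])/K[1,1]*z,z],-1)@T[:3,:3].T+T[:3,3]
    P[z<=0]=np.nan
    return P
E
python3 - <<'E'
from h import *
print(robot.tip_reach); print(robot.observe())
N="stamp_tray paper_tray black_stamp red_stamp glue desk_stapler roller mug sticky_notes remote".split()
for n in ("top","scene"):
    c=robot.capture(n); save(c,n+'1'); P=cloud(c); np.savez(n+'1.npz',P=P,img=c['image'],K=c['intrinsics'],T=c['camera_from_world'])
    print(n,np.array(c['intrinsics']).round(1).tolist(),np.array(c['camera_from_world']).round(3).tolist())
    for t in N:
        for b in robot.boxes_of(c,t)[:2]:
            r,k=[int(round(q)) for q in b['position']]; print(t,b['score'],r,k,P[r,k].round(0))
E
```

```text
pics
25.0
{'clock': 0.0, 'joints': array([ 5.88713550e+01,  3.02796980e+01,  8.21553298e+01, -8.42688879e-05,
        6.76901911e+01, -1.02275362e+01]), 'qd': array([ 0.13568092,  0.05897745, -0.02134979, -0.0094542 ,  0.01236536,
        0.00139518]), 'joint_efforts': array([ 8.28648638e-06, -4.40029800e+01, -1.76588112e+01,  6.32748543e-02,
        5.80772536e-02, -1.58119556e-04]), 'position': array([222.59311196, 583.29556748, 246.56960306]), 'ee_rot': array([-1.79876757e+02, -2.21569047e-02,  1.59098899e+02]), 'contact_force': array([-0.30037581, -0.89136686, -1.04892595]), 'torque': array([0.02512637, 0.1010642 , 0.01827853]), 'grasp_force': 0.0, 'width': 87.00747000600792}
top [[447.7, 0.0, 250.7], [0.0, 447.7, 194.4], [0.0, 0.0, 1.0]] [[-0.028, -1.0, -0.007, 83.143], [-0.996, 0.028, -0.079, 495.575], [0.079, 0.005, -0.997, 1436.035], [0.0, 0.0, 0.0, 1.0]]
stamp_tray 0.75 214 185 [440. 284.  21.]
paper_tray 0.89 203 359 [ 460. -284.    9.]
black_stamp 0.67 206 360 [ 450. -285.   16.]
black_stamp 0.63 202 245 [474.  88.  16.]
red_stamp 0.45 196 295 [485. -70.  67.]
glue 0.47 20
[... 317 characters left out ...]
6, 0.0, 260.8], [0.0, 360.6, 192.0], [0.0, 0.0, 1.0]] [[0.732, -0.681, -0.026, -345.254], [-0.301, -0.288, -0.909, 217.365], [0.611, 0.673, -0.416, 844.531], [0.0, 0.0, 0.0, 1.0]]
stamp_tray 0.78 192 200 [431. 275.   9.]
paper_tray 0.59 256 331 [ 440. -295.    9.]
black_stamp 0.51 200 244 [478.  87.  24.]
black_stamp 0.4 191 201 [437. 276.  11.]
red_stamp 0.67 219 279 [477. -75.  16.]
red_stamp 0.22 192 201 [433. 271.  10.]
glue 0.55 210 258 [444. -20.  39.]
desk_stapler 0.96 225 372 [ 605. -308.   37.]
roller 0.67 179 241 [613. 264.   8.]
mug 0.64 159 217 [616. 417.  52.]
sticky_notes 0.7 213 215 [353.  76.  28.]
sticky_notes 0.6 193 202 [432. 264.   9.]
remote 0.82 194 312 [646. -61.  37.]
```

```bash
python3 - <<'E'
import cv2
t=cv2.imread('pics/top1.png'); s=cv2.imread('pics/scene1.png')
cv2.imwrite('pics/topc.png',cv2.resize(t[90:270,90:400],(800,464),interpolation=cv2.INTER_CUBIC))
cv2.imwrite('pics/scc.png',cv2.resize(s[110:310,150:430],(800,571),interpolation=cv2.INTER_CUBIC))
E
```

```text
(no output)
```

View pics/topc.png

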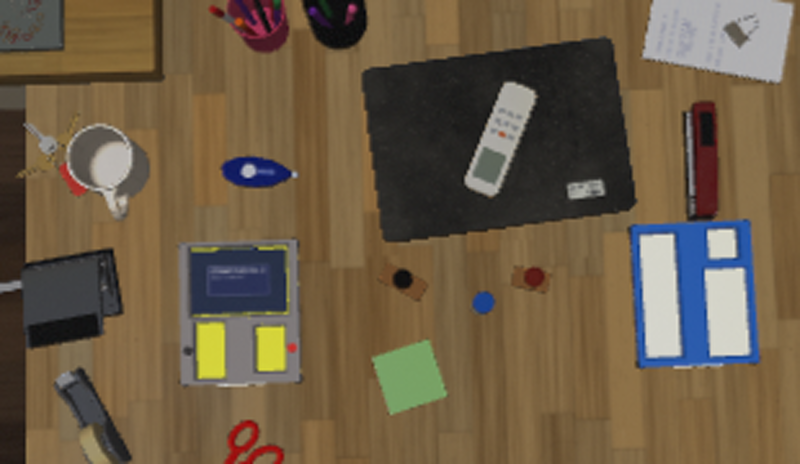

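View pics/scc.png

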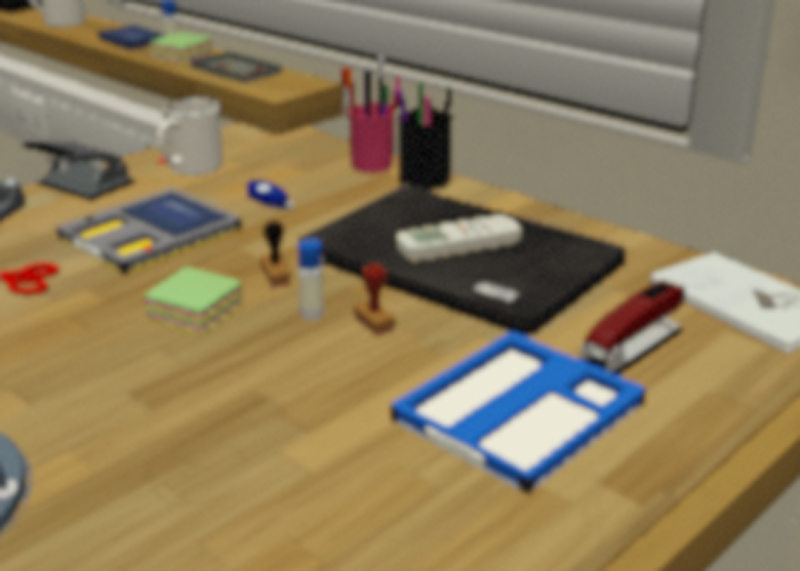

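The top view shows the grey tray at px (214,185) and the blue tray at (203,359), both with the label at the bottom (−x). Stamps are at (202,245) and (196,295), the glue at (207,274), the stapler at (151,360) beyond the blue tray, and the roller at (157,185) beyond the grey tray.

```bash
cat >> h.py <<'E'
def hsv(img): return cv2.cvtColor(img,cv2.COLOR_RGB2HSV)
def toplane(c,uv,z):
    K=np.array(c['intrinsics']);T=np.linalg.inv(np.array(c['camera_from_world']))
    uv=np.atleast_2d(uv).astype(float)
    d=np.c_[(uv[:,0]-K[0,2])/K[0,0],(uv[:,1]-K[1,2])/K[1,1],np.ones(len(uv))]@T[:3,:3].T
    o=T[:3,3]; return o+d*((z-o[2])/d[:,2])[:,None]
def rect(xy):
    (a,b),(w,h),t=cv2.minAreaRect(np.asarray(xy,np.float32)[:,:2])
    if w<h: w,h,t=h,w,t+90
    return np.round([a,b,w,h,(t+90)%180-90],1)   # centre, long, short, yaw of long side
def near(P,x,y,r): return (np.hypot(P[...,0]-x,P[...,1]-y)<r)
E
python3 - <<'E'
from h import *
d=np.load('top1.npz');P=d['P'];c=dict(image=d['img'],intrinsics=d['K'],camera_from_world=d['T']);H=hsv(d['img']);Z=P[...,2]
def blob(m,z):
    m=m.astype(np.uint8);n,l,s,_=cv2.connectedComponentsWithStats(m);k=1+np.argmax(s[1:,4]);v,u=np.nonzero(l==k);return rect(toplane(c,np.c_[u,v],z)),s[k,4]
print('desk z',np.nanmedian(Z[near(P,550,-150,15)]),np.nanmedian(Z[near(P,500,180,15)]))
print('blue',blob(near(P,450,-285,140)&(H[...,0]>100)&(H[...,0]<125)&(H[...,1]>140)&(Z<30),18))
print('grey',blob(near(P,440,284,140)&(((H[...,1]<60)&(Z>12))|(H[...,0]>100)|((H[...,0]<35)&(H[...,1]>200))),18))
print('roller',blob(near(P,628,282,90)&(H[...,0]>105)&(H[...,0]<130)&(H[...,1]>120),12))
print('stapler',blob(near(P,625,-285,100)&(Z>30),50), blob(near(P,625,-285,100)&((H[...,0]<6)|(H[...,0]>165))&(H[...,1]>130),50))
for n,x,y in(('black',478,87),('red',480,-72),('glue',450,-8)):
    q=near(P,x,y,45); print(n,'top',blob(q&(Z>45),65),'base',blob(q&(Z>8)&(Z<30),18))
E
```

```text
desk z 0.9534409943908031 -0.313596723700698Traceback (most recent call last):
  File "<stdin>", line 6, in <module>
  File "<stdin>", line 4, in blob
  File "h.py", line 17, in rect
    (a,b),(w,h),t=cv2.minAreaRect(np.asarray(xy,np.float32)[:,:2])
                  ~~~~~~~~~~~~~~~^^^^^^^^^^^^^^^^^^^^^^^^^^^^^^^^^
cv2.error: OpenCV(4.12.0) /io/opencv/modules/imgproc/src/convhull.cpp:143: error: (-215:Assertion failed) total >= 0 && (depth == CV_32F || depth == CV_32S) in function 'convexHull'
```

Call:
step_arm([
  {"x": 3.0, "y": -4.0, "rz": -7},
  {"x": 3.0, "y": -4.0, "rz": -7},
  {"x": 3.0, "y": -4.0, "rz": -7},
  {"x": 3.0, "y": -4.0, "rz": -7},
  {"x": 3.0, "y": -4.0, "rz": -7},
  {"x": 3.0, "y": -3.0, "rz": -7},
  {"x": 2, "y": -2, "rz": -7},
  {"x": 0, "y": 0, "rz": -7},
])

```text
invalid input
```

```bash
sed -i 's/np.asarray(xy,np.float32)\[:,:2\]/np.ascontiguousarray(np.asarray(xy,np.float32)[:,:2])/' h.py
python3 - <<'E'
from h import *
d=np.load('top1.npz');P=d['P'];c=dict(image=d['img'],intrinsics=d['K'],camera_from_world=d['T']);H=hsv(d['img']);Z=P[...,2]
def blob(m,z):
    m=m.astype(np.uint8);n,l,s,_=cv2.connectedComponentsWithStats(m);k=1+np.argmax(s[1:,4]);v,u=np.nonzero(l==k);return rect(toplane(c,np.c_[u,v],z)),s[k,4]
print('blue',blob(near(P,450,-285,140)&(H[...,0]>100)&(H[...,0]<125)&(H[...,1]>140)&(Z<30),18))
print('grey',blob(near(P,440,284,140)&(((H[...,1]<60)&(Z>12))|(H[...,0]>100)|((H[...,0]<35)&(H[...,1]>200))),18))
print('roller',blob(near(P,628,282,90)&(H[...,0]>105)&(H[...,0]<130)&(H[...,1]>120),12))
print('stapler',blob(near(P,625,-285,100)&(Z>30),50), blob(near(P,625,-285,100)&((H[...,0]<6)|(H[...,0]>165))&(H[...,1]>130),50))
for n,x,y in(('black',478,87),('red',480,-72),('glue',450,-8)):
    q=near(P,x,y,45); print(n,'top',blob(q&(Z>45),65),'base',blob(q&(Z>8)&(Z<30),18))
E
```

```text
blue (array([ 458.6, -279.9,  178.8,  149.8,    0.9]), np.int32(1084))
grey (array([450.2, 292.8, 182. , 150.9,  -0. ]), np.int32(1881))
roller (array([631. , 269. ,  85.9,  33.3,  88.3]), np.int32(193))
stapler (array([ 623.3, -292.6,  139.4,   31.8,   -1.2]), np.int32(420)) (array([ 623.2, -294.4,  139.6,   25.6,   -2.7]), np.int32(296))
black top (array([484.8,  85.6,  22.1,  22.1,  -1.6]), np.int32(49)) base (array([476.8,  73. ,  28.6,  24.6,  58.6]), np.int32(52))
red top (array([481.9, -74.9,  22.1,  18.9,  88.4]), np.int32(49)) base (array([481.5, -75.1,  45.7,  24.6,  74.3]), np.int32(66))
glue top (array([452.2, -11. ,  25.2,  22. ,  -1.8]), np.int32(58)) base (array([451.6,   1.3,   6.5,   0. ,  -1.8]), np.int32(3))
```

Call:
step_arm([
  {"claw": 8.7, "x": 3, "y": -4, "z": 0, "rx": 0, "ry": 0, "rz": -7},
  {"claw": 8.7, "x": 3, "y": -4, "z": 0, "rx": 0, "ry": 0, "rz": -7},
  {"claw": 8.7, "x": 3, "y": -4, "z": 0, "rx": 0, "ry": 0, "rz": -7},
  {"claw": 8.7, "x": 3, "y": -4, "z": 0, "rx": 0, "ry": 0, "rz": -7},
  {"claw": 8.7, "x": 3, "y": -4, "z": 0, "rx": 0, "ry": 0, "rz": -7},
  {"claw": 8.7, "x": 3, "y": -3, "z": 0, "rx": 0, "ry": 0, "rz": -7},
  {"claw": 8.7, "x": 2, "y": -2, "z": 0, "rx": 0, "ry": 0, "rz": -7},
  {"claw": 8.7, "x": 0, "y": 0, "z": 0, "rx": 0, "ry": 0, "rz": -7},
])

```text
clock: 1.77
position: [401.9, 364.3, 247.9]
ee_rot: [179.8, 0.1, 102.4]
contact_force: [-0.3, 1.1, 0.1]
width: 87.4
grasp_force: 0.0
```

```bash
python3 - <<'E'
from h import *
c=robot.capture('wrist'); save(c,'w1'); o=robot.observe()
print(o['position'],o['ee_rot'],o['clock']); T=np.linalg.inv(c['camera_from_world']); print(T.round(2),c['intrinsics'])
E
```

```text
[400.00681741 365.76774173 247.80360622] [ 1.79923991e+02 -4.85548817e-03  1.02235886e+02] 1.8167
[[ 9.8000e-01  2.1000e-01  7.0000e-02  3.8502e+02]
 [ 2.2000e-01 -9.3000e-01 -2.8000e-01  4.4273e+02]
 [ 0.0000e+00  2.9000e-01 -9.6000e-01  3.8530e+02]
 [ 0.0000e+00  0.0000e+00  0.0000e+00  1.0000e+00]] [[340.94948439   0.         253.61958102]
 [  0.         340.94948439 190.54956307]
 [  0.           0.           1.        ]]
```

View pics/w1.png

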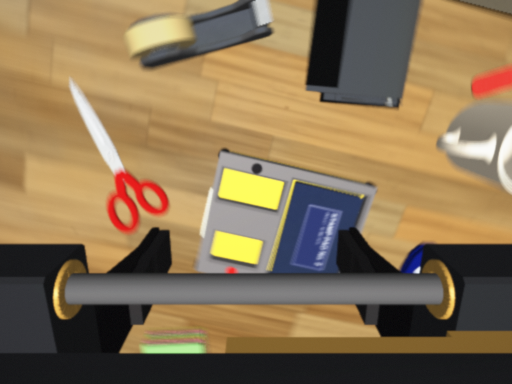

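The wrist view shows the grey tray: longer pocket at px (250,188) with the black dot, shorter at (236,247), and the jaws hiding everything below row 245.

```bash
cat >> h.py <<'E'
def blobs(m,minA=150):
    n,l,s,_=cv2.connectedComponentsWithStats(cv2.morphologyEx(m.astype(np.uint8),cv2.MORPH_OPEN,np.ones((3,3))))
    for k in sorted(range(1,n),key=lambda k:-s[k,4]):
        if s[k,4]<minA: break
        v,u=np.nonzero(l==k); yield np.c_[u,v],s[k,4]
def wrist(name=None):
    c=robot.capture('wrist')
    if name: save(c,name)
    return c,cloud(c),hsv(c['image'])
E
python3 - <<'E'
from h import *
c,P,H=wrist(); print(robot.observe()['position'])
for uv,a in blobs((H[...,0]>22)&(H[...,0]<36)&(H[...,1]>200)&(H[...,2]>150)):
    q=toplane(c,uv,4); print(a,rect(q),'ymin',np.percentile(q[:,1],[0,2]),'x',np.percentile(q[:,0],[0,100]))
# tray top from depth
m=(P[...,2]>12)&(P[...,2]<26)&near(P,450,290,140)
for uv,a in blobs(m,800):
    print('depth',a,rect(P[uv[:,1],uv[:,0]]))
m=near(P,440,350,40)&(H[...,1]<60)
print(np.nanmedian(P[m],0), 'desk',np.nanmedian(P[...,2][near(P,400,420,15)]))
E
```

```text
[398.6098426  366.68027393 247.68802804]
depth 6786 [4.554e+02 2.955e+02 1.842e+02 1.506e+02 2.000e-01]
depth 5297 [494.7 297.8 114.   81.3 -89.8]
[445.6999274  376.78594621 247.39441194] desk 0.34500580929005764
```

Call:
step_arm([
  {"claw": 8.7, "x": 1, "y": -3, "z": 0, "rx": 0, "ry": 0, "rz": 0},
  {"claw": 8.7, "x": 1, "y": -3.5, "z": 0, "rx": 0, "ry": 0, "rz": 0},
  {"claw": 8.7, "x": 1, "y": -3.5, "z": 0, "rx": 0, "ry": 0, "rz": 0},
  {"claw": 8.7, "x": 1, "y": -3.5, "z": 0, "rx": 0, "ry": 0, "rz": 0},
  {"claw": 8.7, "x": 1, "y": -3.5, "z": 0, "rx": 0, "ry": 0, "rz": 0},
  {"claw": 8.7, "x": 1, "y": -3.5, "z": 0, "rx": 0, "ry": 0, "rz": 0},
  {"claw": 8.7, "x": 1, "y": -3.5, "z": 0, "rx": 0, "ry": 0, "rz": 0},
  {"claw": 8.7, "x": 0, "y": -3.5, "z": 0, "rx": 0, "ry": 0, "rz": 0},
])

```text
clock: 2.53
position: [469.3, 91.9, 248.0]
ee_rot: [179.8, 0.0, 103.4]
contact_force: [0.8, -1.7, -1.5]
width: 86.9
grasp_force: 0.0
```

Call:
step_arm([
  {"claw": 8.7, "x": 0, "y": -3.5, "z": 0, "rx": 0, "ry": 0, "rz": 0},
  {"claw": 8.7, "x": 0, "y": -3.5, "z": 0, "rx": 0, "ry": 0, "rz": 0},
  {"claw": 8.7, "x": 0, "y": -3.5, "z": 0, "rx": 0, "ry": 0, "rz": 0},
  {"claw": 8.7, "x": 0, "y": -3.5, "z": 0, "rx": 0, "ry": 0, "rz": 0},
  {"claw": 8.7, "x": 0, "y": -3.5, "z": 0, "rx": 0, "ry": 0, "rz": 0},
  {"claw": 8.7, "x": 0, "y": 0, "z": 0, "rx": 0, "ry": 0, "rz": 0},
  {"claw": 8.7, "x": 0, "y": 0, "z": 0, "rx": 0, "ry": 0, "rz": 0},
  {"claw": 8.7, "x": 0, "y": 0, "z": 0, "rx": 0, "ry": 0, "rz": 0},
])

```text
clock: 3.2
position: [467.1, -81.1, 247.4]
ee_rot: [-180.0, -0.1, 103.2]
contact_force: [-0.8, 0.7, -0.3]
width: 87.4
grasp_force: 0.0
```

```bash
python3 - <<'E'
from h import *
c,P,H=wrist('w2'); np.savez('w2.npz',P=P,img=c['image'],K=c['intrinsics'],T=c['camera_from_world'])
for t in 'black_stamp','red_stamp','glue':
    for b in robot.boxes_of(c,t)[:2]:
        r,k=[int(round(q)) for q in b['position']]; print(t,b['score'],r,k,P[r,k].round(0))
for i in range(3):
    print(robot.observe()['position'],robot.observe()['ee_rot'])
Z=P[...,2]
for n,x,y in(('black',480,86),('red',482,-75),('glue',452,-11)):
    q=near(P,x,y,50)
    for lo,hi in((40,95),(10,26)):
        for uv,a in blobs(q&(Z>lo)&(Z<hi),30): print(n,lo,a,rect(P[uv[:,1],uv[:,0]]))
E
```

```text
black_stamp 0.7 18 303 [482.  71.  19.]
red_stamp 0.65 167 272 [483. -69.  69.]
glue 0.64 99 259 [456. -11.  84.]
glue 0.22 12 188 [375.  48.  34.]
[467.2125821  -80.61411863 247.54172443] [-1.79984371e+02 -2.48143502e-02  1.03285107e+02]
[467.2125821  -80.61411863 247.54172443] [-1.79984371e+02 -2.48143502e-02  1.03285107e+02]
[467.2125821  -80.61411863 247.54172443] [-1.79984371e+02 -2.48143502e-02  1.03285107e+02]
black 40 163 [489.7  76.6  20.3   5.1  10.8]
black 10 807 [481.4  74.5  31.7  24.9  60.6]
red 40 531 [485.7 -75.   24.2  23.7  13.8]
red 10 560 [485.9 -75.2  46.4  25.   76.1]
glue 40 720 [455.1 -11.   24.8  23.9  13.6]
```

View pics/w2.png

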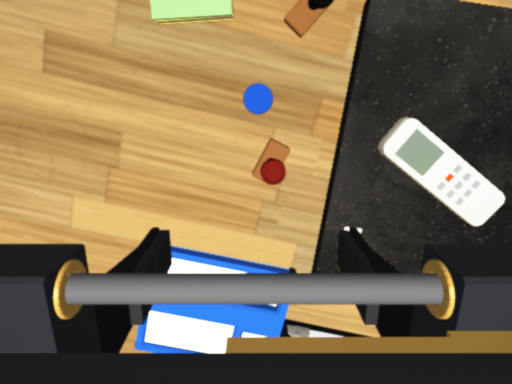

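The red stamp is at px (167,272), the glue cap at (99,259), and the black stamp is cut off at the top (10,310). I'll go above the black stamp first, following the order in the task.

Call:
step_arm([
  {"claw": 8.7, "x": 0.3, "y": 2.8, "z": 0, "rx": 0, "ry": 0, "rz": 0},
  {"claw": 8.7, "x": 0.3, "y": 3, "z": 0, "rx": 0, "ry": 0, "rz": 0},
  {"claw": 8.7, "x": 0.3, "y": 3, "z": 0, "rx": 0, "ry": 0, "rz": 0},
  {"claw": 8.7, "x": 0.3, "y": 3, "z": 0, "rx": 0, "ry": 0, "rz": 0},
  {"claw": 8.7, "x": 0.3, "y": 3, "z": 0, "rx": 0, "ry": 0, "rz": 0},
  {"claw": 8.7, "x": 0, "y": 1.6, "z": 0, "rx": 0, "ry": 0, "rz": 0},
  {"claw": 6, "x": 0, "y": 0, "z": 0, "rx": 0, "ry": 0, "rz": 0},
  {"claw": 6, "x": 0, "y": 0, "z": 0, "rx": 0, "ry": 0, "rz": 0},
])

```text
clock: 4.07
position: [481.9, 83.2, 247.5]
ee_rot: [-180.0, 0.0, 103.4]
contact_force: [-0.6, 0.2, -0.4]
width: 80.3
grasp_force: 0.0
```

```bash
cat > st.py <<'E'
from h import *
import sys
def stamp(x,y,n):
    c,P,H=wrist(); o=robot.observe(); Z=P[...,2]
    print('tcp',o['position'].round(1),o['ee_rot'].round(1),o['clock'],o['width'].round(1))
    q=near(P,x,y,50)
    for lo,hi in((58,95),(10,26)):
        for uv,a in blobs(q&(Z>lo)&(Z<hi),60): print(n,lo,a,rect(P[uv[:,1],uv[:,0]]),'zmed',np.median(P[uv[:,1],uv[:,0],2]).round(1))
if __name__=='__main__': stamp(float(sys.argv[1]),float(sys.argv[2]),sys.argv[3])
E
python3 st.py 484 86 black
```

```text
Traceback (most recent call last):
  File "st.py", line 9, in <module>
    if __name__=='__main__': stamp(float(sys.argv[1]),float(sys.argv[2]),sys.argv[3])
                             ~~~~~^^^^^^^^^^^^^^^^^^^^^^^^^^^^^^^^^^^^^^^^^^^^^^^^^^^
  File "st.py", line 5, in stamp
    print('tcp',o['position'].round(1),o['ee_rot'].round(1),o['clock'],o['width'].round(1))
                                                                       ^^^^^^^^^^^^^^^^
AttributeError: 'float' object has no attribute 'round'
```

```bash
sed -i "s/o\['width'\].round(1)/round(o['width'],1)/" st.py; python3 st.py 484 86 black
```

```text
tcp [482.2  81.7 247.5] [-180.     0.   103.2] 4.1667 73.2
black 58 507 [487.7  86.9  23.7  23.4 -75.9] zmed 67.6
black 10 817 [488.   86.5  57.9  24.6  60.6] zmed 18.5
```

Call:
step_arm([
  {"claw": 6, "x": 0.44, "y": 0.45, "z": -2, "rx": 0, "ry": 0, "rz": 0},
  {"claw": 6, "x": 0, "y": 0, "z": -3, "rx": 0, "ry": 0, "rz": 0},
  {"claw": 6, "x": 0, "y": 0, "z": -3, "rx": 0, "ry": 0, "rz": 0},
  {"claw": 6, "x": 0, "y": 0, "z": -3, "rx": 0, "ry": 0, "rz": 0},
  {"claw": 6, "x": 0, "y": 0, "z": -3, "rx": 0, "ry": 0, "rz": 0},
  {"claw": 6, "x": 0, "y": 0, "z": -2.5, "rx": 0, "ry": 0, "rz": 0},
  {"claw": 6, "x": 0, "y": 0, "z": -2.1, "rx": 0, "ry": 0, "rz": 0},
  {"claw": 6, "x": 0, "y": 0, "z": 0, "rx": 0, "ry": 0, "rz": 0},
])

```text
clock: 4.83
position: [484.7, 85.0, 58.2]
ee_rot: [-179.6, -0.1, 103.0]
contact_force: [-0.4, -0.3, 0.4]
width: 60.2
grasp_force: 0.0
```

Call:
step_arm([
  {"claw": 2, "x": 0, "y": 0, "z": 0, "rx": 0, "ry": 0, "rz": 0},
  {"claw": 0, "x": 0, "y": 0, "z": 0, "rx": 0, "ry": 0, "rz": 0},
  {"claw": 0, "x": 0, "y": 0, "z": 0, "rx": 0, "ry": 0, "rz": 0},
  {"claw": 0, "x": 0, "y": 0, "z": 0, "rx": 0, "ry": 0, "rz": 0},
  {"claw": 0, "x": 0, "y": 0, "z": 0, "rx": 0, "ry": 0, "rz": 0},
  {"claw": 0, "x": 0, "y": 0, "z": 0, "rx": 0, "ry": 0, "rz": 0},
  {"claw": 0, "x": 0, "y": 0, "z": 0, "rx": 0, "ry": 0, "rz": 0},
  {"claw": 0, "x": 0, "y": 0, "z": 0, "rx": 0, "ry": 0, "rz": 0},
])

```text
clock: 5.5
position: [487.1, 86.3, 62.2]
ee_rot: [179.9, 0.0, 103.1]
contact_force: [-0.4, -0.1, 4.8]
width: 23.1
grasp_force: 30.0
```

```bash
python3 - <<'E'
from h import *
o=robot.observe(); print({k:np.round(o[k],2) for k in('clock','position','ee_rot','contact_force','width','grasp_force')})
c,P,H=wrist('w3'); 
E
```

```text
{'clock': np.float64(5.5), 'position': array([487.07,  86.27,  62.16]), 'ee_rot': array([1.7995e+02, 2.0000e-02, 1.0312e+02]), 'contact_force': array([-0.43, -0.1 ,  4.76]), 'width': np.float64(23.12), 'grasp_force': np.float64(29.97)}
```

View pics/w3.png

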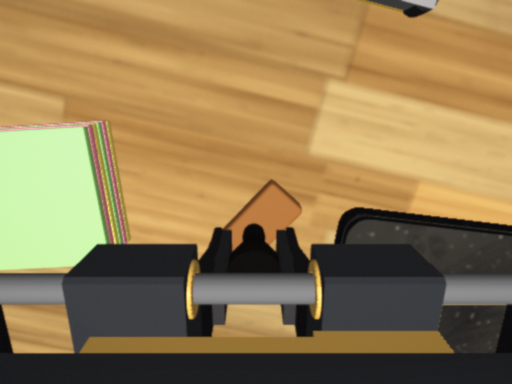

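The black stamp is held by its handle (px 235–260, 255), with its base visible at (210,262). Now lifting and turning it toward the grey tray.

Call:
step_arm([
  {"claw": 0, "x": 0, "y": 0, "z": 2.5, "rx": 0, "ry": 0, "rz": 0},
  {"claw": 0, "x": 0, "y": 0, "z": 2.5, "rx": 0, "ry": 0, "rz": 0},
  {"claw": 0, "x": 0, "y": 1, "z": 2.5, "rx": 0, "ry": 0, "rz": 0},
  {"claw": 0, "x": -1, "y": 1, "z": 2.5, "rx": 0, "ry": 0, "rz": -6},
  {"claw": 0, "x": -1, "y": 2, "z": 0, "rx": 0, "ry": 0, "rz": -6},
  {"claw": 0, "x": -2, "y": 2.5, "z": 0, "rx": 0, "ry": 0, "rz": -6},
  {"claw": 0, "x": -2, "y": 2.5, "z": 0, "rx": 0, "ry": 0, "rz": -6},
  {"claw": 0, "x": -2, "y": 2.5, "z": 0, "rx": 0, "ry": 0, "rz": -6},
])

```text
clock: 6.22
position: [405.8, 202.0, 161.7]
ee_rot: [180.0, -0.0, 72.7]
contact_force: [0.4, 0.9, 0.2]
width: 22.6
grasp_force: 29.9
```

Call:
step_arm([
  {"claw": 0, "x": -2, "y": 2.5, "z": 0, "rx": 0, "ry": 0, "rz": -6},
  {"claw": 0, "x": -2, "y": 2.5, "z": 0, "rx": 0, "ry": 0, "rz": -6},
  {"claw": 0, "x": -1, "y": 2, "z": 0, "rx": 0, "ry": 0, "rz": -6},
  {"claw": 0, "x": -1, "y": 0.5, "z": 0, "rx": 0, "ry": 0, "rz": -6},
  {"claw": 0, "x": 0, "y": 0, "z": 0, "rx": 0, "ry": 0, "rz": -6.6},
  {"claw": 0, "x": 0, "y": 0, "z": 0, "rx": 0, "ry": 0, "rz": 0},
  {"claw": 0, "x": 0, "y": 0, "z": 0, "rx": 0, "ry": 0, "rz": 0},
  {"claw": 0, "x": 0, "y": 0, "z": 0, "rx": 0, "ry": 0, "rz": 0},
])

```text
clock: 6.88
position: [347.1, 276.1, 161.5]
ee_rot: [180.0, -0.0, 42.6]
contact_force: [0.4, -0.4, 0.0]
width: 22.7
grasp_force: 30.0
```

```bash
python3 - <<'E'
from h import *
o=robot.observe(); print({k:np.round(o[k],2) for k in('clock','position','ee_rot','contact_force','width','grasp_force')})
c,P,H=wrist('w4'); np.savez('w4.npz',P=P,img=c['image'],K=c['intrinsics'],T=c['camera_from_world'])
E
```

```text
{'clock': np.float64(6.88), 'position': array([347.13, 276.11, 161.51]), 'ee_rot': array([ 1.7999e+02, -1.0000e-02,  4.2610e+01]), 'contact_force': array([ 0.38, -0.39,  0.04]), 'width': np.float64(22.73), 'grasp_force': np.float64(29.95)}
```

View pics/w4.png

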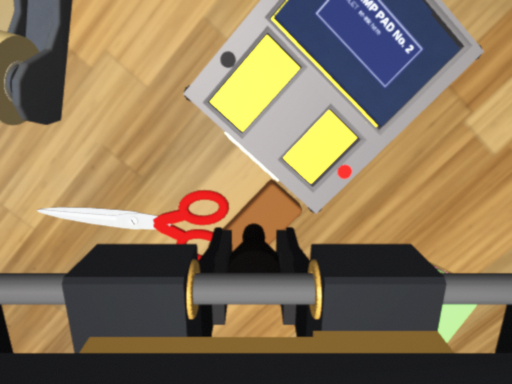

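Both yellow pockets show clearly: the longer at px (82,255) by the black dot, the shorter at (147,320) by the red dot. The stamp base at (210,262) is parallel to the tray.

```bash
cat > tr.py <<'E'
from h import *
def pockets(c,H,z,m,ds=4):
    T=np.linalg.inv(c['camera_from_world'])[:3,3]; print('cam',T.round(1))
    for uv,a in blobs(m):
        # floor outline; mm at plane z
        print(a,uv.mean(0).round(0),rect(toplane(c,uv,z)))
E
python3 - <<'E'
from tr import *
d=np.load('w4.npz');P=d['P'];c=dict(image=d['img'],intrinsics=d['K'],camera_from_world=d['T']);H=hsv(d['img'])
print(H[80,255],H[145,320],P[80,255],P[145,320])
pockets(c,H,4,(H[...,0]>22)&(H[...,0]<38)&(H[...,1]>150)&(H[...,2]>180))
m=(P[...,2]>100)&(P[...,2]<130)&(H[...,0]<15)&(H[...,1]>80)
for uv,a in blobs(m,100): q=P[uv[:,1],uv[:,0]]; print('base',a,rect(q),np.median(q[:,2]))
m=(P[...,2]>13)&(P[...,2]<25)&near(P,450,295,140)
for uv,a in blobs(m,400): q=P[uv[:,1],uv[:,0]]; print('tray',a,rect(q))
# handle top (black, near TCP)
m=(P[...,2]>140)&near(P,347,276,30)&(H[...,2]<60); q=P[m]; print('handle',len(q),np.median(q,0) if len(q) else '')
E
```

```text
[ 30 142 255] [ 30 152 255] [411.93097067 333.67832905   5.55113555] [410.82870891 255.70575444   4.0529215 ]
cam [406.3 330.6 299. ]
1747 [327. 148.] [4.089e+02 2.527e+02 5.670e+01 3.120e+01 2.000e-01]
base 2423 [ 3.544e+02  2.768e+02  4.500e+01  2.520e+01 -3.000e-01] 117.61943251351323
tray 30379 [4.550e+02 2.942e+02 1.838e+02 1.528e+02 2.000e-01]
handle 8806 [361.87649553 289.65162245 215.34235133]
```

```bash
python3 - <<'E'
from tr import *
d=np.load('w4.npz');P=d['P'];c=dict(image=d['img'],intrinsics=d['K'],camera_from_world=d['T']);H=hsv(d['img'])
pockets(c,H,4,(H[...,0]>22)&(H[...,0]<38)&(H[...,1]>115)&(H[...,2]>180))
E
```

```text
cam [406.3 330.6 299. ]
4119 [254.  83.] [4.086e+02 3.319e+02 7.090e+01 3.790e+01 1.000e-01]
2682 [320. 147.] [4.088e+02 2.548e+02 5.700e+01 3.550e+01 2.000e-01]
```

Call:
step_arm([
  {"claw": 0, "x": 2, "y": 1.85, "z": 0, "rx": 0, "ry": 0, "rz": 0.3},
  {"claw": 0, "x": 2, "y": 1.85, "z": 0, "rx": 0, "ry": 0, "rz": 0},
  {"claw": 0, "x": 2.07, "y": 1.81, "z": 0, "rx": 0, "ry": 0, "rz": 0},
  {"claw": 0, "x": 0, "y": 0, "z": -2, "rx": 0, "ry": 0, "rz": 0},
  {"claw": 0, "x": 0, "y": 0, "z": -2, "rx": 0, "ry": 0, "rz": 0},
  {"claw": 0, "x": 0, "y": 0, "z": -2, "rx": 0, "ry": 0, "rz": 0},
  {"claw": 0, "x": 0, "y": 0, "z": 0, "rx": 0, "ry": 0, "rz": 0},
  {"claw": 0, "x": 0, "y": 0, "z": 0, "rx": 0, "ry": 0, "rz": 0},
])

```text
clock: 7.6
position: [407.1, 330.6, 100.7]
ee_rot: [-180.0, 0.2, 42.8]
contact_force: [-0.6, -0.3, -0.7]
width: 22.8
grasp_force: 30.0
```

Call:
step_arm([
  {"claw": 0, "x": 0, "y": 0, "z": -1, "rx": 0, "ry": 0, "rz": 0},
  {"claw": 0, "x": 0, "y": 0, "z": -1, "rx": 0, "ry": 0, "rz": 0},
  {"claw": 0, "x": 0, "y": 0, "z": -0.6, "rx": 0, "ry": 0, "rz": 0},
  {"claw": 0, "x": 0, "y": 0, "z": -0.4, "rx": 0, "ry": 0, "rz": 0},
  {"claw": 0, "x": 0, "y": 0, "z": -0.3, "rx": 0, "ry": 0, "rz": 0},
  {"claw": 0, "x": 0, "y": 0, "z": -0.2, "rx": 0, "ry": 0, "rz": 0},
  {"claw": 0, "x": 0, "y": 0, "z": 0, "rx": 0, "ry": 0, "rz": 0},
  {"claw": 0, "x": 0, "y": 0, "z": 0, "rx": 0, "ry": 0, "rz": 0},
])

```text
clock: 8.27
position: [407.7, 331.4, 66.7]
ee_rot: [180.0, -0.0, 42.8]
contact_force: [-0.2, -0.7, -0.6]
width: 22.9
grasp_force: 30.0
```

Call:
step_arm([
  {"claw": 0, "x": 0, "y": 0, "z": -0.1, "rx": 0, "ry": 0, "rz": 0},
  {"claw": 0, "x": 0, "y": 0, "z": 0, "rx": 0, "ry": 0, "rz": 0},
  {"claw": 3.2, "x": 0, "y": 0, "z": 0, "rx": 0, "ry": 0, "rz": 0},
  {"claw": 4, "x": 0, "y": 0, "z": 0, "rx": 0, "ry": 0, "rz": 0},
  {"claw": 5, "x": 0, "y": 0, "z": 0, "rx": 0, "ry": 0, "rz": 0},
  {"claw": 5, "x": 0, "y": 0, "z": 0, "rx": 0, "ry": 0, "rz": 0},
  {"claw": 5, "x": 0, "y": 0, "z": 2, "rx": 0, "ry": 0, "rz": 0},
  {"claw": 5, "x": 0, "y": 0, "z": 3, "rx": 0, "ry": 0, "rz": 0},
])

```text
clock: 8.93
position: [405.6, 330.2, 113.6]
ee_rot: [-179.9, 0.4, 42.8]
contact_force: [0.4, -0.1, -0.3]
width: 48.0
grasp_force: 0.0
```

Call:
step_arm([
  {"claw": 5, "x": 0, "y": -2, "z": 3, "rx": 0, "ry": 0, "rz": 0},
  {"claw": 5, "x": -1, "y": -2, "z": 3, "rx": 0, "ry": 0, "rz": 0},
  {"claw": 6, "x": -1, "y": -2, "z": 2, "rx": 0, "ry": 0, "rz": 0},
  {"claw": 6, "x": 0, "y": -1.5, "z": 0, "rx": 0, "ry": 0, "rz": 6},
  {"claw": 6, "x": 0, "y": 0, "z": 0, "rx": 0, "ry": 0, "rz": 6},
  {"claw": 6, "x": 0, "y": 0, "z": 0, "rx": 0, "ry": 0, "rz": 6},
  {"claw": 6, "x": 0, "y": 0, "z": 0, "rx": 0, "ry": 0, "rz": 0},
  {"claw": 6, "x": 0, "y": 0, "z": 0, "rx": 0, "ry": 0, "rz": 0},
])

```text
clock: 9.6
position: [387.5, 256.2, 195.5]
ee_rot: [-180.0, 0.0, 60.6]
contact_force: [-0.2, -0.2, 0.7]
width: 60.2
grasp_force: 0.0
```

```bash
python3 - <<'E'
from tr import *
c,P,H=wrist('w5');Z=P[...,2]; o=robot.observe(); print(o['position'],o['ee_rot'])
q=near(P,408,332,45)
for lo,hi in((58,95),(19,26)):
    for uv,a in blobs(q&(Z>lo)&(Z<hi),60): print(lo,a,rect(P[uv[:,1],uv[:,0]]),np.median(P[uv[:,1],uv[:,0],2]))
pockets(c,H,4,(H[...,0]>22)&(H[...,0]<38)&(H[...,1]>115)&(H[...,2]>180))
E
```

```text
[387.474899   256.32945437 195.4314796 ] [-1.79992583e+02  9.58420832e-03  6.06553101e+01]
58 853 [408.7 332.1  24.1  23.  -27.5] 71.87366307817638
19 656 [426.2 332.1  25.2  21.9  88.9] 22.443761882803216
19 431 [388.4 331.8  25.   18.4 -89. ] 22.317548371394594
cam [427.2 326.2 333. ]
2096 [273. 163.] [4.088e+02 2.547e+02 5.720e+01 3.630e+01 2.000e-01]
1401 [235.  91.] [4.086e+02 3.319e+02 7.110e+01 3.800e+01 1.000e-01]
```

View pics/w5.png

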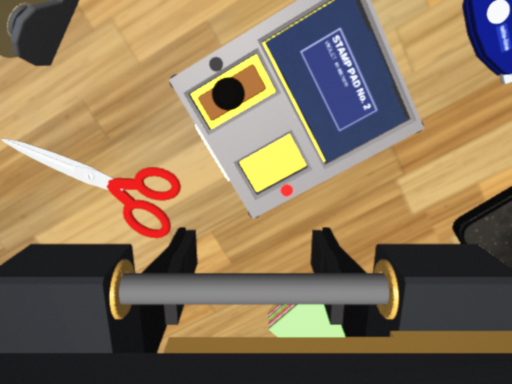

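Black stamp sits centred on the pocket floor (base top at 22.4 mm). Now the red one.

Call:
step_arm([
  {"claw": 6, "x": 0.9, "y": -3, "z": 0, "rx": 0, "ry": 0, "rz": 6},
  {"claw": 6, "x": 0.9, "y": -3, "z": 0, "rx": 0, "ry": 0, "rz": 6},
  {"claw": 6, "x": 0.9, "y": -3, "z": 0, "rx": 0, "ry": 0, "rz": 6},
  {"claw": 6, "x": 0.9, "y": -3, "z": 0, "rx": 0, "ry": 0, "rz": 6},
  {"claw": 6, "x": 0.9, "y": -3, "z": 0, "rx": 0, "ry": 0, "rz": 6},
  {"claw": 6, "x": 0.9, "y": -3, "z": 0, "rx": 0, "ry": 0, "rz": 6},
  {"claw": 6, "x": 0.9, "y": -3, "z": 0, "rx": 0, "ry": 0, "rz": 6},
  {"claw": 6, "x": 0.9, "y": -3, "z": 0, "rx": 0, "ry": 0, "rz": 0},
])

```text
clock: 10.32
position: [459.7, 15.0, 195.3]
ee_rot: [-180.0, -0.0, 102.9]
contact_force: [0.8, 0.2, -0.3]
width: 60.0
grasp_force: 0.0
```

Call:
step_arm([
  {"claw": 6, "x": 0.9, "y": -3, "z": 0, "rx": 0, "ry": 0, "rz": 0},
  {"claw": 6, "x": 0.9, "y": -3, "z": 0, "rx": 0, "ry": 0, "rz": 0},
  {"claw": 6, "x": 0.7, "y": -3, "z": 0, "rx": 0, "ry": 0, "rz": 0},
  {"claw": 6, "x": 0, "y": 0, "z": 0, "rx": 0, "ry": 0, "rz": 0},
  {"claw": 6, "x": 0, "y": 0, "z": 0, "rx": 0, "ry": 0, "rz": 0},
  {"claw": 6, "x": 0, "y": 0, "z": 0, "rx": 0, "ry": 0, "rz": 0},
  {"claw": 6, "x": 0, "y": 0, "z": 0, "rx": 0, "ry": 0, "rz": 0},
  {"claw": 6, "x": 0, "y": 0, "z": 0, "rx": 0, "ry": 0, "rz": 0},
])

```text
clock: 10.98
position: [483.9, -72.3, 195.4]
ee_rot: [-179.9, -0.0, 102.9]
contact_force: [0.3, 1.1, 0.8]
width: 59.7
grasp_force: 0.0
```

```bash
python3 st.py 486 -75 red
```

```text
tcp [484.  -72.4 195.5] [-180.    -0.   102.9] 11.0333 59.8
red 58 705 [485.9 -74.8  23.6  23.5 -78.2] zmed 67.5
red 10 731 [486.  -75.1  46.3  25.   76.1] zmed 18.4
```

Call:
step_arm([
  {"claw": 6, "x": 0.15, "y": -0.27, "z": -1, "rx": 0, "ry": 0, "rz": 0},
  {"claw": 6, "x": 0, "y": 0, "z": -2.5, "rx": 0, "ry": 0, "rz": 0},
  {"claw": 6, "x": 0, "y": 0, "z": -3, "rx": 0, "ry": 0, "rz": 0},
  {"claw": 6, "x": 0, "y": 0, "z": -3, "rx": 0, "ry": 0, "rz": 0},
  {"claw": 6, "x": 0, "y": 0, "z": -2.5, "rx": 0, "ry": 0, "rz": 0},
  {"claw": 6, "x": 0, "y": 0, "z": -1.4, "rx": 0, "ry": 0, "rz": 0},
  {"claw": 6, "x": 0, "y": 0, "z": 0, "rx": 0, "ry": 0, "rz": 0},
  {"claw": 6, "x": 0, "y": 0, "z": 0, "rx": 0, "ry": 0, "rz": 0},
])

```text
clock: 11.7
position: [485.4, -75.9, 60.6]
ee_rot: [-179.9, -0.1, 102.8]
contact_force: [-0.1, 0.5, 0.3]
width: 60.1
grasp_force: 0.0
```

Call:
step_arm([
  {"claw": 2, "x": 0, "y": 0, "z": 0, "rx": 0, "ry": 0, "rz": 0},
  {"claw": 0, "x": 0, "y": 0, "z": 0, "rx": 0, "ry": 0, "rz": 0},
  {"claw": 0, "x": 0, "y": 0, "z": 0, "rx": 0, "ry": 0, "rz": 0},
  {"claw": 0, "x": 0, "y": 0, "z": 0, "rx": 0, "ry": 0, "rz": 0},
  {"claw": 0, "x": 0, "y": 0, "z": 0, "rx": 0, "ry": 0, "rz": 0},
  {"claw": 0, "x": 0, "y": 0, "z": 0, "rx": 0, "ry": 0, "rz": 0},
  {"claw": 0, "x": 0, "y": 0, "z": 0, "rx": 0, "ry": 0, "rz": 0},
  {"claw": 0, "x": 0, "y": 0, "z": 0, "rx": 0, "ry": 0, "rz": 0},
])

```text
clock: 12.37
position: [486.1, -76.5, 61.8]
ee_rot: [180.0, 0.0, 102.8]
contact_force: [-0.5, -0.9, 3.4]
width: 22.5
grasp_force: 30.0
```

Call:
step_arm([
  {"claw": 0, "x": 0, "y": 0, "z": 2.5, "rx": 0, "ry": 0, "rz": 0},
  {"claw": 0, "x": 0, "y": 0, "z": 3, "rx": 0, "ry": 0, "rz": 0},
  {"claw": 0, "x": 0, "y": 0, "z": 3, "rx": 0, "ry": 0, "rz": 0},
  {"claw": 0, "x": -0.5, "y": 1, "z": 3, "rx": 0, "ry": 0, "rz": -6},
  {"claw": 0, "x": -1, "y": 2.5, "z": 0, "rx": 0, "ry": 0, "rz": -7},
  {"claw": 0, "x": -1.2, "y": 3, "z": 0, "rx": 0, "ry": 0, "rz": -7},
  {"claw": 0, "x": -1.4, "y": 3, "z": 0, "rx": 0, "ry": 0, "rz": -7},
  {"claw": 0, "x": -1.4, "y": 3, "z": 0, "rx": 0, "ry": 0, "rz": -7},
])

```text
clock: 13.03
position: [430.4, 49.2, 176.7]
ee_rot: [180.0, -0.0, 68.5]
contact_force: [0.4, -0.3, -0.7]
width: 22.4
grasp_force: 29.9
```

Call:
step_arm([
  {"claw": 0, "x": -1.6, "y": 3, "z": 0, "rx": 0, "ry": 0, "rz": -7},
  {"claw": 0, "x": -1.6, "y": 3, "z": 0, "rx": 0, "ry": 0, "rz": -7},
  {"claw": 0, "x": -1.6, "y": 3, "z": 0, "rx": 0, "ry": 0, "rz": -7},
  {"claw": 0, "x": -1.6, "y": 3, "z": 0, "rx": 0, "ry": 0, "rz": -7},
  {"claw": 0, "x": -1.2, "y": 3, "z": 0, "rx": 0, "ry": 0, "rz": -7},
  {"claw": 0, "x": -1, "y": 2.5, "z": -1.5, "rx": 0, "ry": 0, "rz": -7},
  {"claw": 0, "x": 0, "y": 0, "z": 0, "rx": 0, "ry": 0, "rz": 0},
  {"claw": 0, "x": 0, "y": 0, "z": 0, "rx": 0, "ry": 0, "rz": 0},
])

```text
clock: 13.7
position: [350.1, 212.4, 161.6]
ee_rot: [-180.0, 0.1, 30.0]
contact_force: [0.8, -0.6, -1.4]
width: 22.8
grasp_force: 29.9
```

```bash
cat >> tr.py <<'E'
def held(P,H,zlo,zhi,hmax=15):
    m=(P[...,2]>zlo)&(P[...,2]<zhi)&(H[...,0]<hmax)&(H[...,1]>80)
    for uv,a in blobs(m,100):
        q=P[uv[:,1],uv[:,0]]; print('held',a,rect(q),'max',np.percentile(q,99.5,axis=0).round(1),'min',np.percentile(q,.5,axis=0).round(1))
E
python3 - <<'E'
from tr import *
c,P,H=wrist('w6'); o=robot.observe(); print(o['position'],o['ee_rot'],o['width'])
z=o['position'][2]-61.5
pockets(c,H,4,(H[...,0]>22)&(H[...,0]<38)&(H[...,1]>115)&(H[...,2]>180))
held(P,H,z+8,z+26)
E
```

```text
[351.10398185 211.79477702 161.89496056] [1.79996829e+02 4.46427720e-02 2.98822279e+01] 22.752576477978895
cam [420.  252.9 298.9]
3234 [244.  96.] [4.090e+02 2.558e+02 5.710e+01 3.800e+01 1.000e-01]
1194 [170.  49.] [4.089e+02 3.331e+02 7.110e+01 3.510e+01 1.000e-01]
404 [248.  31.] [454.8 276.7  90.9   3.3 -89.3]
held 1763 [356.  214.4  37.6  24.9   3.2] max [375.  227.4 125.8] min [338.6 202.6 109. ]
```

Call:
step_arm([
  {"claw": 0, "x": 2, "y": 1.4, "z": 0, "rx": 0, "ry": 0, "rz": -3.1},
  {"claw": 0, "x": 2, "y": 1.4, "z": 0, "rx": 0, "ry": 0, "rz": 0},
  {"claw": 0, "x": 1.72, "y": 1.37, "z": 0, "rx": 0, "ry": 0, "rz": 0},
  {"claw": 0, "x": 0, "y": 0, "z": -2, "rx": 0, "ry": 0, "rz": 0},
  {"claw": 0, "x": 0, "y": 0, "z": -2, "rx": 0, "ry": 0, "rz": 0},
  {"claw": 0, "x": 0, "y": 0, "z": -2, "rx": 0, "ry": 0, "rz": 0},
  {"claw": 0, "x": 0, "y": 0, "z": 0, "rx": 0, "ry": 0, "rz": 0},
  {"claw": 0, "x": 0, "y": 0, "z": 0, "rx": 0, "ry": 0, "rz": 0},
])

```text
clock: 14.42
position: [408.9, 252.2, 101.7]
ee_rot: [-180.0, 0.1, 26.5]
contact_force: [-0.3, -0.6, 0.9]
width: 22.8
grasp_force: 29.9
```

Call:
step_arm([
  {"claw": 0, "x": 0, "y": 0, "z": -1, "rx": 0, "ry": 0, "rz": 0},
  {"claw": 0, "x": 0, "y": 0, "z": -1, "rx": 0, "ry": 0, "rz": 0},
  {"claw": 0, "x": 0, "y": 0, "z": -0.6, "rx": 0, "ry": 0, "rz": 0},
  {"claw": 0, "x": 0, "y": 0, "z": -0.4, "rx": 0, "ry": 0, "rz": 0},
  {"claw": 0, "x": 0, "y": 0, "z": -0.3, "rx": 0, "ry": 0, "rz": 0},
  {"claw": 0, "x": 0, "y": 0, "z": -0.2, "rx": 0, "ry": 0, "rz": 0},
  {"claw": 0, "x": 0, "y": 0, "z": -0.1, "rx": 0, "ry": 0, "rz": 0},
  {"claw": 0, "x": 0, "y": 0, "z": 0, "rx": 0, "ry": 0, "rz": 0},
])

```text
clock: 15.08
position: [408.7, 253.4, 66.1]
ee_rot: [180.0, -0.0, 26.6]
contact_force: [-0.5, -0.2, -0.7]
width: 22.9
grasp_force: 29.9
```

Call:
step_arm([
  {"claw": 3.2, "x": 0, "y": 0, "z": 0, "rx": 0, "ry": 0, "rz": 0},
  {"claw": 4, "x": 0, "y": 0, "z": 0, "rx": 0, "ry": 0, "rz": 0},
  {"claw": 5, "x": 0, "y": 0, "z": 0, "rx": 0, "ry": 0, "rz": 0},
  {"claw": 5, "x": 0, "y": 0, "z": 0, "rx": 0, "ry": 0, "rz": 0},
  {"claw": 5, "x": 0, "y": 0, "z": 2, "rx": 0, "ry": 0, "rz": 0},
  {"claw": 5, "x": 0, "y": 0, "z": 3, "rx": 0, "ry": 0, "rz": 0},
  {"claw": 5, "x": 0, "y": 0, "z": 3, "rx": 0, "ry": 0, "rz": 0},
  {"claw": 5, "x": 0, "y": -1, "z": 3, "rx": 0, "ry": 0, "rz": 0},
])

```text
clock: 15.75
position: [408.6, 244.1, 177.3]
ee_rot: [-180.0, -0.0, 26.7]
contact_force: [0.5, 0.8, 0.7]
width: 49.6
grasp_force: 0.0
```

Call:
step_arm([
  {"claw": 6, "x": 0, "y": -2, "z": 3, "rx": 0, "ry": 0, "rz": 0},
  {"claw": 6, "x": -1, "y": -2, "z": 2, "rx": 0, "ry": 0, "rz": 0},
  {"claw": 6, "x": -1, "y": 0, "z": 0, "rx": 0, "ry": 0, "rz": 0},
  {"claw": 6, "x": 0, "y": 0, "z": 0, "rx": 0, "ry": 0, "rz": 0},
  {"claw": 6, "x": 0, "y": 0, "z": 0, "rx": 0, "ry": 0, "rz": 0},
  {"claw": 6, "x": 0, "y": 0, "z": 0, "rx": 0, "ry": 0, "rz": 0},
  {"claw": 6, "x": 0, "y": 0, "z": 0, "rx": 0, "ry": 0, "rz": 0},
  {"claw": 6, "x": 0, "y": 0, "z": 0, "rx": 0, "ry": 0, "rz": 0},
])

```text
clock: 16.42
position: [388.6, 203.8, 225.1]
ee_rot: [-180.0, 0.1, 26.6]
contact_force: [0.5, -0.2, 0.2]
width: 60.0
grasp_force: 0.0
```

```bash
python3 - <<'E'
from tr import *
c,P,H=wrist('w7');Z=P[...,2]; o=robot.observe(); print(o['position'],o['ee_rot'],o['clock'])
for y in(256,332):
  q=near(P,408.5,y,42)
  for lo,hi in((60,95),(19,26)):
    for uv,a in blobs(q&(Z>lo)&(Z<hi),60): print(y,lo,a,rect(P[uv[:,1],uv[:,0]]),np.median(P[uv[:,1],uv[:,0],2]))
E
```

```text
[388.62569805 203.71908917 225.18485505] [-1.79973781e+02  9.32324068e-02  2.66303019e+01] 16.4667
256 60 661 [410.8 255.1  23.8  23.5 -62.7] 71.48085348512876
256 19 471 [423.  255.3  24.7  21.6  89.1] 22.330602263539845
332 60 786 [408.6 331.6  24.4  24.1  60.4] 71.2245340330519
332 19 1204 [408.4 331.5  57.9  25.1   0.5] 22.307276366924185
```

Red stamp is also seated (base top 22.3 mm). On to the stapler.

Call:
step_arm([
  {"claw": 6, "x": 1, "y": -2, "z": 0, "rx": 0, "ry": 0, "rz": -4},
  {"claw": 6, "x": 1.4, "y": -3.2, "z": 0, "rx": 0, "ry": 0, "rz": -4},
  {"claw": 6, "x": 1.4, "y": -3.2, "z": 0, "rx": 0, "ry": 0, "rz": -4},
  {"claw": 6, "x": 1.4, "y": -3.2, "z": 0, "rx": 0, "ry": 0, "rz": -4},
  {"claw": 6, "x": 1.4, "y": -3.2, "z": 0, "rx": 0, "ry": 0, "rz": -4},
  {"claw": 6, "x": 1.4, "y": -3.2, "z": 0, "rx": 0, "ry": 0, "rz": -4},
  {"claw": 6, "x": 1.4, "y": -3.2, "z": 0, "rx": 0, "ry": 0, "rz": -2.6},
  {"claw": 6, "x": 1.4, "y": -3.2, "z": 0, "rx": 0, "ry": 0, "rz": 0},
])

```text
clock: 17.13
position: [497.2, -42.2, 225.5]
ee_rot: [-180.0, 0.0, -0.1]
contact_force: [1.1, 0.9, 0.3]
width: 60.3
grasp_force: 0.0
```

Call:
step_arm([
  {"claw": 6, "x": 1.4, "y": -3.2, "z": 0, "rx": 0, "ry": 0, "rz": 0},
  {"claw": 6, "x": 1.4, "y": -3.2, "z": 0, "rx": 0, "ry": 0, "rz": 0},
  {"claw": 6, "x": 1.4, "y": -3.2, "z": 0, "rx": 0, "ry": 0, "rz": 0},
  {"claw": 6, "x": 1.4, "y": -3.2, "z": 0, "rx": 0, "ry": 0, "rz": 0},
  {"claw": 6, "x": 1.4, "y": -3.2, "z": 0, "rx": 0, "ry": 0, "rz": 0},
  {"claw": 6, "x": 1.4, "y": -3.2, "z": 0, "rx": 0, "ry": 0, "rz": 0},
  {"claw": 6, "x": 0.8, "y": -3.2, "z": 0, "rx": 0, "ry": 0, "rz": 0},
  {"claw": 6, "x": 0, "y": -2.4, "z": 0, "rx": 0, "ry": 0, "rz": 0},
])

```text
clock: 17.8
position: [590.5, -291.6, 225.0]
ee_rot: [179.9, -0.1, -0.0]
contact_force: [0.7, 0.4, -0.4]
width: 59.9
grasp_force: 0.0
```

Call:
step_arm([
  {"claw": 6, "x": 0, "y": 0, "z": 0, "rx": 0, "ry": 0, "rz": 0},
  {"claw": 6, "x": 0, "y": 0, "z": 0, "rx": 0, "ry": 0, "rz": 0},
  {"claw": 6, "x": 0, "y": 0, "z": 0, "rx": 0, "ry": 0, "rz": 0},
  {"claw": 6, "x": 0, "y": 0, "z": 0, "rx": 0, "ry": 0, "rz": 0},
  {"claw": 6, "x": 0, "y": 0, "z": 0, "rx": 0, "ry": 0, "rz": 0},
  {"claw": 6, "x": 0, "y": 0, "z": 0, "rx": 0, "ry": 0, "rz": 0},
  {"claw": 6, "x": 0, "y": 0, "z": 0, "rx": 0, "ry": 0, "rz": 0},
  {"claw": 6, "x": 0, "y": 0, "z": 0, "rx": 0, "ry": 0, "rz": 0},
])

```text
clock: 18.47
position: [588.7, -288.0, 226.3]
ee_rot: [180.0, -0.0, 0.0]
contact_force: [0.4, -0.5, -0.8]
width: 60.1
grasp_force: 0.0
```

```bash
python3 - <<'E'
from tr import *
c,P,H=wrist('w8');Z=P[...,2]; o=robot.observe(); print(o['position'],o['ee_rot'],o['clock'])
np.savez('w8.npz',P=P,img=c['image'],K=c['intrinsics'],T=c['camera_from_world'])
q=near(P,623,-293,100)
for lo,hi in((5,33),(33,70),(8,70)):
    for uv,a in blobs(q&(Z>lo)&(Z<hi),200): print(lo,a,rect(P[uv[:,1],uv[:,0]]),np.median(P[uv[:,1],uv[:,0],2]))
E
```

```text
[ 588.74098168 -288.18271535  226.31214254] [ 1.79992687e+02 -1.17272225e-02  2.93847282e-02] 18.5167
5 1951 [ 538.4 -289.7  131.7   30.6  -88.4] 17.829605821986604
5 1374 [ 618.9 -200.7   90.    15.1    5.9] 24.28631048808819
33 4419 [ 6.297e+02 -2.964e+02  1.407e+02  2.800e+01 -2.000e-01] 54.810111726245566
8 6455 [ 603.3 -311.6  176.4  123.3  -22.1] 52.80488637105583
8 1325 [ 619.1 -200.6   89.6   15.1    5.9] 24.338209639991078
```

View pics/w8.png

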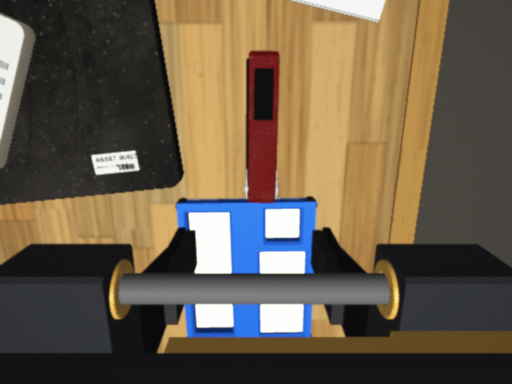

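The stapler runs along x from px (55,263) to (200,262), just beyond the blue tray; arm centred near (630,−296).

Call:
step_arm([
  {"claw": 6, "x": 2, "y": -0.4, "z": 0, "rx": 0, "ry": 0, "rz": -0.2},
  {"claw": 6, "x": 2, "y": -0.4, "z": -1.5, "rx": 0, "ry": 0, "rz": 0},
  {"claw": 6, "x": 0, "y": 0, "z": -3, "rx": 0, "ry": 0, "rz": 0},
  {"claw": 6, "x": 0, "y": 0, "z": -3, "rx": 0, "ry": 0, "rz": 0},
  {"claw": 6, "x": 0, "y": 0, "z": -3, "rx": 0, "ry": 0, "rz": 0},
  {"claw": 6, "x": 0, "y": 0, "z": -3, "rx": 0, "ry": 0, "rz": 0},
  {"claw": 6, "x": 0, "y": 0, "z": -2, "rx": 0, "ry": 0, "rz": 0},
  {"claw": 6, "x": 0, "y": 0, "z": -1.4, "rx": 0, "ry": 0, "rz": 0},
])

```text
clock: 19.18
position: [627.3, -295.7, 54.1]
ee_rot: [-179.9, 0.2, -0.2]
contact_force: [0.0, -0.1, 0.3]
width: 59.7
grasp_force: 0.0
```

Call:
step_arm([
  {"claw": 6, "x": 0, "y": 0, "z": 0, "rx": 0, "ry": 0, "rz": 0},
  {"claw": 2, "x": 0, "y": 0, "z": 0, "rx": 0, "ry": 0, "rz": 0},
  {"claw": 0, "x": 0, "y": 0, "z": 0, "rx": 0, "ry": 0, "rz": 0},
  {"claw": 0, "x": 0, "y": 0, "z": 0, "rx": 0, "ry": 0, "rz": 0},
  {"claw": 0, "x": 0, "y": 0, "z": 0, "rx": 0, "ry": 0, "rz": 0},
  {"claw": 0, "x": 0, "y": 0, "z": 0, "rx": 0, "ry": 0, "rz": 0},
  {"claw": 0, "x": 0, "y": 0, "z": 0, "rx": 0, "ry": 0, "rz": 0},
  {"claw": 0, "x": 0, "y": 0, "z": 0, "rx": 0, "ry": 0, "rz": 0},
])

```text
clock: 19.85
position: [629.0, -296.7, 58.0]
ee_rot: [180.0, -0.1, -0.2]
contact_force: [0.2, 0.5, 2.6]
width: 26.1
grasp_force: 30.0
```

Call:
step_arm([
  {"claw": 0, "x": 0, "y": 0, "z": 1, "rx": 0, "ry": 0, "rz": 0},
  {"claw": 0, "x": 0, "y": 0, "z": 2, "rx": 0, "ry": 0, "rz": 0},
  {"claw": 0, "x": 0, "y": 0, "z": 2.5, "rx": 0, "ry": 0, "rz": 0},
  {"claw": 0, "x": 0, "y": 0, "z": 2.5, "rx": 0, "ry": 0, "rz": 0},
  {"claw": 0, "x": -1, "y": 0.5, "z": 2, "rx": 0, "ry": 0, "rz": 0},
  {"claw": 0, "x": -2, "y": 1, "z": 0, "rx": 0, "ry": 0, "rz": 0},
  {"claw": 0, "x": -2.5, "y": 1.2, "z": 0, "rx": 0, "ry": 0, "rz": 0},
  {"claw": 0, "x": -2.5, "y": 1.2, "z": 0, "rx": 0, "ry": 0, "rz": 0},
])

```text
clock: 20.52
position: [547.9, -257.3, 157.9]
ee_rot: [180.0, -0.0, -0.2]
contact_force: [-0.2, -0.6, -2.5]
width: 26.3
grasp_force: 30.0
```

Call:
step_arm([
  {"claw": 0, "x": -2.5, "y": 1.2, "z": 0, "rx": 0, "ry": 0, "rz": 0},
  {"claw": 0, "x": -2.5, "y": 1.2, "z": 0, "rx": 0, "ry": 0, "rz": 0},
  {"claw": 0, "x": -2.5, "y": 1.2, "z": 0, "rx": 0, "ry": 0, "rz": 0},
  {"claw": 0, "x": -2.5, "y": 1.2, "z": 0, "rx": 0, "ry": 0, "rz": 0},
  {"claw": 0, "x": -1.4, "y": 1, "z": 0, "rx": 0, "ry": 0, "rz": 0},
  {"claw": 0, "x": -0.5, "y": 0, "z": 0, "rx": 0, "ry": 0, "rz": 0},
  {"claw": 0, "x": 0, "y": 0, "z": 0, "rx": 0, "ry": 0, "rz": 0},
  {"claw": 0, "x": 0, "y": 0, "z": 0, "rx": 0, "ry": 0, "rz": 0},
])

```text
clock: 21.18
position: [431.1, -201.0, 157.7]
ee_rot: [179.9, -0.2, -0.2]
contact_force: [1.4, -0.0, -1.8]
width: 26.1
grasp_force: 30.0
```

```bash
python3 - <<'E'
from tr import *
c,P,H=wrist('w9');Z=P[...,2]; o=robot.observe(); print(o['position'],o['ee_rot'],o['clock'],o['width'],o['grasp_force'])
np.savez('w9.npz',P=P,img=c['image'],K=c['intrinsics'],T=c['camera_from_world'])
print(H[170,340])
pockets(c,H,4,(H[...,1]<40)&(H[...,2]>200)&(Z<16))
p=o['position']
q=near(P,p[0],p[1],100)&(Z>p[2]-25)&(Z<p[2]+10)&((H[...,0]<8)|(H[...,0]>165))&(H[...,1]>100)
for uv,a in blobs(q,200): print('st',a,rect(P[uv[:,1],uv[:,0]]),np.median(P[uv[:,1],uv[:,0],2]))
for uv,a in blobs((H[...,0]>100)&(H[...,0]<125)&(H[...,1]>140)&(Z<26),500): print('tray',a,rect(toplane(c,uv,18)))
E
```

```text
[ 431.54517526 -201.24648994  157.5973937 ] [ 1.79865881e+02 -1.74499542e-01 -2.20645613e-01] 21.2333 25.983120766418704 29.99056739516263
[110 208 204]
cam [ 511.  -200.3  295.4]
7800 [302. 132.] [ 461.7 -238.8  155.7   45.3    0.9]
7191 [394. 173.] [ 435.7 -324.9  112.6   51.3    0.8]
2072 [403.  70.] [ 524.9 -321.7   37.7   33.9    0.9]
st 6058 [ 4.658e+02 -2.008e+02  7.250e+01  3.050e+01 -1.000e-01] 155.18952547720585
st 1640 [ 401.5 -200.5   25.5   21.4  -89.8] 152.8229754681314
tray 17152 [ 462.9 -280.4  179.4  150.8    0.9]
```

View pics/w9.png

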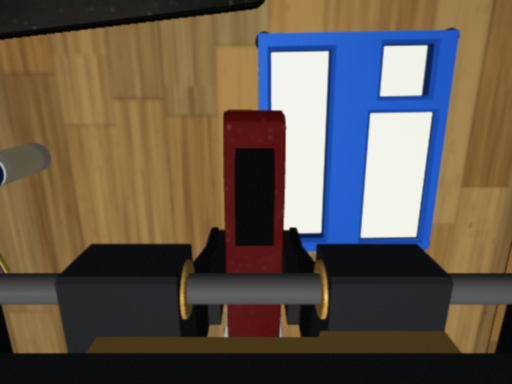

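Blue tray fully visible (centre (462.9,−280.4), yaw 0.9°); stapler's front end at px (115,255), held level.

Call:
step_arm([
  {"claw": 0, "x": 1, "y": -1, "z": 0, "rx": 0, "ry": 0, "rz": 1},
  {"claw": 0, "x": 1.1, "y": -1.4, "z": 0, "rx": 0, "ry": 0, "rz": 0},
  {"claw": 0, "x": 1.02, "y": -1.38, "z": 0, "rx": 0, "ry": 0, "rz": 0},
  {"claw": 0, "x": 0, "y": 0, "z": -2, "rx": 0, "ry": 0, "rz": 0},
  {"claw": 0, "x": 0, "y": 0, "z": -2, "rx": 0, "ry": 0, "rz": 0},
  {"claw": 0, "x": 0, "y": 0, "z": -2, "rx": 0, "ry": 0, "rz": 0},
  {"claw": 0, "x": 0, "y": 0, "z": 0, "rx": 0, "ry": 0, "rz": 0},
  {"claw": 0, "x": 0, "y": 0, "z": 0, "rx": 0, "ry": 0, "rz": 0},
])

```text
clock: 21.9
position: [461.4, -237.9, 96.2]
ee_rot: [-179.9, 0.1, 0.8]
contact_force: [0.5, 0.6, -0.6]
width: 26.2
grasp_force: 30.0
```

Call:
step_arm([
  {"claw": 0, "x": 0, "y": 0, "z": -1, "rx": 0, "ry": 0, "rz": 0},
  {"claw": 0, "x": 0, "y": 0, "z": -1, "rx": 0, "ry": 0, "rz": 0},
  {"claw": 0, "x": 0, "y": 0, "z": -0.5, "rx": 0, "ry": 0, "rz": 0},
  {"claw": 0, "x": 0, "y": 0, "z": -0.4, "rx": 0, "ry": 0, "rz": 0},
  {"claw": 0, "x": 0, "y": 0, "z": -0.3, "rx": 0, "ry": 0, "rz": 0},
  {"claw": 0, "x": 0, "y": 0, "z": -0.2, "rx": 0, "ry": 0, "rz": 0},
  {"claw": 0, "x": 0, "y": 0, "z": -0.1, "rx": 0, "ry": 0, "rz": 0},
  {"claw": 0, "x": 0, "y": 0, "z": 0, "rx": 0, "ry": 0, "rz": 0},
])

```text
clock: 22.57
position: [460.9, -237.5, 62.1]
ee_rot: [180.0, -0.0, 0.8]
contact_force: [-0.7, -0.8, -2.2]
width: 26.3
grasp_force: 30.0
```

Call:
step_arm([
  {"claw": 0, "x": 0, "y": 0, "z": -0.08, "rx": 0, "ry": 0, "rz": 0},
  {"claw": 0, "x": 0, "y": 0, "z": 0, "rx": 0, "ry": 0, "rz": 0},
  {"claw": 3.5, "x": 0, "y": 0, "z": 0, "rx": 0, "ry": 0, "rz": 0},
  {"claw": 4.5, "x": 0, "y": 0, "z": 0, "rx": 0, "ry": 0, "rz": 0},
  {"claw": 5, "x": 0, "y": 0, "z": 0, "rx": 0, "ry": 0, "rz": 0},
  {"claw": 5, "x": 0, "y": 0, "z": 2, "rx": 0, "ry": 0, "rz": 0},
  {"claw": 5, "x": 0, "y": 0, "z": 3, "rx": 0, "ry": 0, "rz": 0},
  {"claw": 6, "x": 0, "y": 0, "z": 3, "rx": 0, "ry": 0, "rz": 0},
])

```text
clock: 23.23
position: [460.2, -237.0, 141.3]
ee_rot: [-179.9, 0.1, 0.8]
contact_force: [0.9, -0.1, 0.7]
width: 51.2
grasp_force: 0.0
```

Call:
step_arm([
  {"claw": 6, "x": -1.5, "y": 1, "z": 3, "rx": 0, "ry": 0, "rz": 0},
  {"claw": 6, "x": -2, "y": 1, "z": 2, "rx": 0, "ry": 0, "rz": 0},
  {"claw": 6, "x": -2, "y": 1, "z": 0, "rx": 0, "ry": 0, "rz": 0},
  {"claw": 6, "x": -1, "y": 1, "z": 0, "rx": 0, "ry": 0, "rz": 0},
  {"claw": 6, "x": 0, "y": 0, "z": 0, "rx": 0, "ry": 0, "rz": 0},
  {"claw": 6, "x": 0, "y": 0, "z": 0, "rx": 0, "ry": 0, "rz": 0},
  {"claw": 6, "x": 0, "y": 0, "z": 0, "rx": 0, "ry": 0, "rz": 0},
  {"claw": 6, "x": 0, "y": 0, "z": 0, "rx": 0, "ry": 0, "rz": 0},
])

```text
clock: 23.9
position: [397.1, -198.5, 191.2]
ee_rot: [179.9, -0.1, 0.8]
contact_force: [-0.6, -0.3, -0.3]
width: 60.1
grasp_force: 0.0
```

```bash
python3 - <<'E'
from tr import *
c,P,H=wrist('w10');Z=P[...,2]; o=robot.observe(); print(o['position'],o['ee_rot'],o['clock'],o['width'],o['grasp_force'])
q=near(P,462,-238,95)&(Z>30)&(Z<75)
for uv,a in blobs(q,200): print('st',a,rect(P[uv[:,1],uv[:,0]]),np.percentile(P[uv[:,1],uv[:,0],2],[5,50,95,99]))
pockets(c,H,4,(H[...,1]<40)&(H[...,2]>190)&(Z<16))
E
```

```text
[ 396.88662834 -198.38389644  191.08181165] [ 1.79962813e+02 -4.24342827e-02  7.89907729e-01] 23.95 59.84981872713211 0.0
st 6573 [ 461.5 -236.1  141.8   34.2    0.9] [46.41440491 58.63274253 61.72484562 62.46348369]
cam [ 477.2 -196.6  328.8]
6404 [388. 131.] [ 437.  -324.4  111.1   51.2    0.9]
1793 [397.  32.] [ 525.3 -321.4   36.9   34.2    0.9]
692 [277.  74.] [ 477.1 -219.4  124.2   10.5   -1.2]
```

View pics/w10.png

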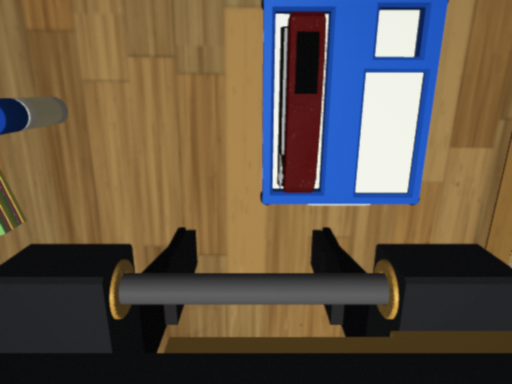

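The stapler lies in its pocket (px (100,300)), top at 61–62 mm. Now the roller.

Call:
step_arm([
  {"claw": 6, "x": 1, "y": 2, "z": 0, "rx": 0, "ry": 0, "rz": 6},
  {"claw": 6, "x": 1.7, "y": 3.1, "z": 0, "rx": 0, "ry": 0, "rz": 6},
  {"claw": 6, "x": 1.7, "y": 3.1, "z": 0, "rx": 0, "ry": 0, "rz": 6},
  {"claw": 6, "x": 1.7, "y": 3.1, "z": 0, "rx": 0, "ry": 0, "rz": 6},
  {"claw": 6, "x": 1.7, "y": 3.1, "z": 0, "rx": 0, "ry": 0, "rz": 6},
  {"claw": 6, "x": 1.7, "y": 3.1, "z": 0, "rx": 0, "ry": 0, "rz": 6},
  {"claw": 6, "x": 1.7, "y": 3.1, "z": 0, "rx": 0, "ry": 0, "rz": 6},
  {"claw": 6, "x": 1.7, "y": 3.1, "z": 0, "rx": 0, "ry": 0, "rz": 6},
])

```text
clock: 24.62
position: [526.2, 41.2, 190.8]
ee_rot: [180.0, 0.0, 49.1]
contact_force: [0.7, -0.5, 0.3]
width: 60.1
grasp_force: 0.0
```

Call:
step_arm([
  {"claw": 7, "x": 1.7, "y": 3.1, "z": 0, "rx": 0, "ry": 0, "rz": 6},
  {"claw": 7, "x": 1.7, "y": 3.1, "z": 0, "rx": 0, "ry": 0, "rz": 6},
  {"claw": 7, "x": 1.7, "y": 3.1, "z": 0, "rx": 0, "ry": 0, "rz": 6},
  {"claw": 7, "x": 1.7, "y": 3.1, "z": 0, "rx": 0, "ry": 0, "rz": 6},
  {"claw": 7, "x": 1.7, "y": 3.1, "z": 0, "rx": 0, "ry": 0, "rz": 6},
  {"claw": 7, "x": 1.7, "y": 3.1, "z": 0, "rx": 0, "ry": 0, "rz": 6},
  {"claw": 7, "x": 1.5, "y": 3.1, "z": 0, "rx": 0, "ry": 0, "rz": 5},
  {"claw": 7, "x": 0, "y": 1.2, "z": 0, "rx": 0, "ry": 0, "rz": 0},
])

```text
clock: 25.28
position: [645.1, 273.0, 190.5]
ee_rot: [179.8, -0.1, 90.1]
contact_force: [1.0, -0.2, -0.1]
width: 69.9
grasp_force: 0.0
```

Call:
step_arm([
  {"claw": 7, "x": 0, "y": 0, "z": 0, "rx": 0, "ry": 0, "rz": 0},
  {"claw": 7, "x": 0, "y": 0, "z": 0, "rx": 0, "ry": 0, "rz": 0},
  {"claw": 7, "x": 0, "y": 0, "z": 0, "rx": 0, "ry": 0, "rz": 0},
  {"claw": 7, "x": 0, "y": 0, "z": 0, "rx": 0, "ry": 0, "rz": 0},
  {"claw": 7, "x": 0, "y": 0, "z": 0, "rx": 0, "ry": 0, "rz": 0},
  {"claw": 7, "x": 0, "y": 0, "z": 0, "rx": 0, "ry": 0, "rz": 0},
  {"claw": 7, "x": 0, "y": 0, "z": 0, "rx": 0, "ry": 0, "rz": 0},
  {"claw": 7, "x": 0, "y": 0, "z": 0, "rx": 0, "ry": 0, "rz": 0},
])

```text
clock: 25.95
position: [641.9, 268.0, 191.5]
ee_rot: [180.0, -0.0, 89.8]
contact_force: [-0.1, 0.2, 0.6]
width: 69.7
grasp_force: 0.0
```

```bash
python3 - <<'E'
from tr import *
c,P,H=wrist('w11');Z=P[...,2]; o=robot.observe(); print(o['position'],o['ee_rot'],o['clock'])
q=near(P,633,270,80)
for lo in(6,10,13):
  for uv,a in blobs(q&(Z>lo)&(Z<40),300): print('ro',lo,a,rect(P[uv[:,1],uv[:,0]]),np.percentile(P[uv[:,1],uv[:,0],2],[5,50,95]).round(1),'ext',np.percentile(P[uv[:,1],uv[:,0]],[0.3,99.7],axis=0).round(1).tolist())
E
```

```text
[641.88226689 268.15655754 191.47713794] [ 1.79991423e+02 -4.04767118e-04  8.97605559e+01] 26.0
ro 6 2878 [635.  266.3  96.5  38.   89.8] [14.7 16.3 17.5] ext [[616.2, 219.0, 9.8], [653.9, 313.7, 18.4]]
ro 10 2865 [635.  266.3  96.5  38.   89.8] [14.8 16.3 17.5] ext [[616.2, 219.0, 10.8], [653.9, 313.7, 18.4]]
ro 13 2813 [635.  269.8  88.2  38.   89.8] [15.  16.3 17.5] ext [[616.2, 227.5, 13.7], [653.9, 312.9, 18.4]]
```

View pics/w11.png

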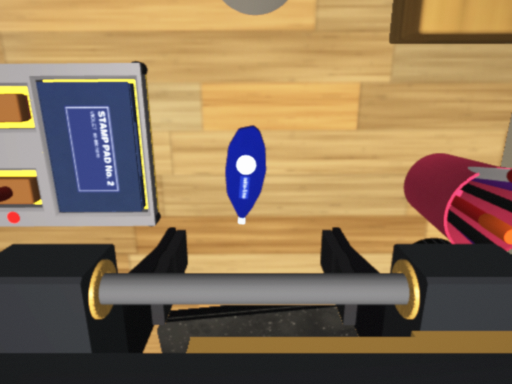

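```bash
python3 - <<'E'
from tr import *
d=np.load('top1.npz');
c,P,H=wrist()
for n,Q in(('top',d['P']),('w',P)):
    for z in(40,70,100):
        m=(Q[...,2]>z)&(Q[...,2]<170)&(Q[...,1]>200)&(Q[...,1]<350)&(Q[...,0]>690)&(Q[...,0]<900)
        q=Q[m]; print(n,z,len(q),q.min(0).round(0) if len(q) else '',q.max(0).round(0) if len(q) else '')
E
```

```text
top 40 605 [780. 200.  40.] [889. 349. 170.]
top 70 363 [780. 201.  70.] [884. 347. 170.]
top 100 220 [780. 201. 101.] [855. 347. 170.]
w 40 6100 [783. 224.  40.] [856. 298. 155.]
w 70 3521 [783. 224.  70.] [853. 298. 155.]
w 100 1307 [783. 241. 100.] [810. 298. 155.]
```

The roller (px (170,246)) points its white tip to −y, centre (635,266.5); the pencil cup at x≥780 is clear of the gripper body.

Call:
step_arm([
  {"claw": 6.5, "x": -0.67, "y": -0.12, "z": -2, "rx": 0, "ry": 0, "rz": 0},
  {"claw": 6.5, "x": 0, "y": 0, "z": -3, "rx": 0, "ry": 0, "rz": 0},
  {"claw": 6.5, "x": 0, "y": 0, "z": -3, "rx": 0, "ry": 0, "rz": 0},
  {"claw": 6.5, "x": 0, "y": 0, "z": -3, "rx": 0, "ry": 0, "rz": 0},
  {"claw": 6.5, "x": 0, "y": 0, "z": -2.5, "rx": 0, "ry": 0, "rz": 0},
  {"claw": 6.5, "x": 0, "y": 0, "z": -1.3, "rx": 0, "ry": 0, "rz": 0},
  {"claw": 6.5, "x": 0, "y": 0, "z": 0, "rx": 0, "ry": 0, "rz": 0},
  {"claw": 6.5, "x": 0, "y": 0, "z": 0, "rx": 0, "ry": 0, "rz": 0},
])

```text
clock: 26.72
position: [635.2, 267.4, 43.1]
ee_rot: [-180.0, 0.0, 89.8]
contact_force: [0.3, 0.3, 0.4]
width: 65.0
grasp_force: 0.0
```

Call:
step_arm([
  {"claw": 6.5, "x": 0, "y": 0, "z": 0, "rx": 0, "ry": 0, "rz": 0},
  {"claw": 6.5, "x": 0, "y": 0, "z": 0, "rx": 0, "ry": 0, "rz": 0},
  {"claw": 6.5, "x": 0, "y": 0, "z": 0, "rx": 0, "ry": 0, "rz": 0},
  {"claw": 6.5, "x": 0, "y": 0, "z": 0, "rx": 0, "ry": 0, "rz": 0},
  {"claw": 6.5, "x": 0, "y": 0, "z": 0, "rx": 0, "ry": 0, "rz": 0},
  {"claw": 6.5, "x": 0, "y": 0, "z": 0, "rx": 0, "ry": 0, "rz": 0},
  {"claw": 6.5, "x": 0, "y": 0, "z": 0, "rx": 0, "ry": 0, "rz": 0},
  {"claw": 6.5, "x": 0, "y": 0, "z": 0, "rx": 0, "ry": 0, "rz": 0},
])

```text
clock: 27.38
position: [635.1, 267.4, 43.3]
ee_rot: [-180.0, -0.0, 89.8]
contact_force: [1.1, 0.2, 0.1]
width: 64.9
grasp_force: 0.0
```

Call:
step_arm([
  {"claw": 6.5, "x": 0, "y": 0, "z": -0.6, "rx": 0, "ry": 0, "rz": 0},
  {"claw": 6.5, "x": 0, "y": 0, "z": -0.4, "rx": 0, "ry": 0, "rz": 0},
  {"claw": 6.5, "x": 0, "y": 0, "z": 0, "rx": 0, "ry": 0, "rz": 0},
  {"claw": 3.5, "x": 0, "y": 0, "z": 0, "rx": 0, "ry": 0, "rz": 0},
  {"claw": 2, "x": 0, "y": 0, "z": 0, "rx": 0, "ry": 0, "rz": 0},
  {"claw": 0, "x": 0, "y": 0, "z": 0, "rx": 0, "ry": 0, "rz": 0},
  {"claw": 0, "x": 0, "y": 0, "z": 0, "rx": 0, "ry": 0, "rz": 0},
  {"claw": 0, "x": 0, "y": 0, "z": 0, "rx": 0, "ry": 0, "rz": 0},
])

```text
clock: 28.05
position: [635.2, 267.4, 33.4]
ee_rot: [180.0, -0.0, 89.8]
contact_force: [-0.3, -0.0, 0.7]
width: 39.4
grasp_force: 0.1
```

Call:
step_arm([
  {"claw": 0, "x": 0, "y": 0, "z": 0, "rx": 0, "ry": 0, "rz": 0},
  {"claw": 0, "x": 0, "y": 0, "z": 0, "rx": 0, "ry": 0, "rz": 0},
  {"claw": 0, "x": 0, "y": 0, "z": 1, "rx": 0, "ry": 0, "rz": 0},
  {"claw": 0, "x": 0, "y": 0, "z": 2, "rx": 0, "ry": 0, "rz": 0},
  {"claw": 0, "x": 0, "y": 0, "z": 3, "rx": 0, "ry": 0, "rz": 0},
  {"claw": 0, "x": 0, "y": 0, "z": 3, "rx": 0, "ry": 0, "rz": 0},
  {"claw": 0, "x": 0, "y": 0, "z": 3, "rx": 0, "ry": 0, "rz": 0},
  {"claw": 0, "x": 0, "y": 0, "z": 3, "rx": 0, "ry": 0, "rz": 0},
])

```text
clock: 28.72
position: [634.9, 267.3, 185.4]
ee_rot: [180.0, -0.0, 89.8]
contact_force: [0.2, -0.0, -0.6]
width: 36.8
grasp_force: 30.0
```

Call:
step_arm([
  {"claw": 0, "x": -0.5, "y": -2, "z": 0, "rx": 0, "ry": 0, "rz": -5},
  {"claw": 0, "x": -1.5, "y": -3.3, "z": 0, "rx": 0, "ry": 0, "rz": -5},
  {"claw": 0, "x": -1.5, "y": -3.3, "z": 0, "rx": 0, "ry": 0, "rz": -5},
  {"claw": 0, "x": -1.5, "y": -3.3, "z": 0, "rx": 0, "ry": 0, "rz": -5},
  {"claw": 0, "x": -1.5, "y": -3.3, "z": 0, "rx": 0, "ry": 0, "rz": -5},
  {"claw": 0, "x": -1.5, "y": -3.3, "z": 0, "rx": 0, "ry": 0, "rz": -5},
  {"claw": 0, "x": -1.5, "y": -3.3, "z": 0, "rx": 0, "ry": 0, "rz": -5},
  {"claw": 0, "x": -1.5, "y": -3.3, "z": 0, "rx": 0, "ry": 0, "rz": -5},
])

```text
clock: 29.38
position: [524.3, 15.0, 184.2]
ee_rot: [179.9, -0.0, 49.6]
contact_force: [0.1, 0.1, -0.6]
width: 37.0
grasp_force: 30.0
```

Call:
step_arm([
  {"claw": 0, "x": -1.5, "y": -3.3, "z": 0, "rx": 0, "ry": 0, "rz": -6},
  {"claw": 0, "x": -1.5, "y": -3.3, "z": 0, "rx": 0, "ry": 0, "rz": -6},
  {"claw": 0, "x": -1.5, "y": -3.3, "z": 0, "rx": 0, "ry": 0, "rz": -6},
  {"claw": 0, "x": -1.5, "y": -3.3, "z": 0, "rx": 0, "ry": 0, "rz": -6},
  {"claw": 0, "x": -1.5, "y": -3.3, "z": 0, "rx": 0, "ry": 0, "rz": -6},
  {"claw": 0, "x": -2, "y": -3.3, "z": 0, "rx": 0, "ry": 0, "rz": -6},
  {"claw": 0, "x": -2, "y": -3.3, "z": 0, "rx": 0, "ry": 0, "rz": -6},
  {"claw": 0, "x": -1.5, "y": -3, "z": 0, "rx": 0, "ry": 0, "rz": -6},
])

```text
clock: 30.05
position: [393.6, -246.2, 184.1]
ee_rot: [180.0, -0.0, 1.5]
contact_force: [0.4, 0.6, -0.5]
width: 37.2
grasp_force: 30.0
```

Call:
step_arm([
  {"claw": 0, "x": 0, "y": 0, "z": 0, "rx": 0, "ry": 0, "rz": 0},
  {"claw": 0, "x": 0, "y": 0, "z": 0, "rx": 0, "ry": 0, "rz": 0},
  {"claw": 0, "x": 0, "y": 0, "z": 0, "rx": 0, "ry": 0, "rz": 0},
  {"claw": 0, "x": 0, "y": 0, "z": 0, "rx": 0, "ry": 0, "rz": 0},
  {"claw": 0, "x": 0, "y": 0, "z": 0, "rx": 0, "ry": 0, "rz": 0},
  {"claw": 0, "x": 0, "y": 0, "z": 0, "rx": 0, "ry": 0, "rz": 0},
  {"claw": 0, "x": 0, "y": 0, "z": 0, "rx": 0, "ry": 0, "rz": 0},
  {"claw": 0, "x": 0, "y": 0, "z": 0, "rx": 0, "ry": 0, "rz": 0},
])

```text
clock: 30.72
position: [395.4, -244.0, 183.3]
ee_rot: [-180.0, 0.0, 1.9]
contact_force: [0.3, 0.4, 0.5]
width: 37.0
grasp_force: 30.0
```

```bash
python3 - <<'E'
from tr import *
c,P,H=wrist('w12');Z=P[...,2]; o=robot.observe(); p=o['position'];print(p,o['ee_rot'],o['clock'],o['width'],o['grasp_force'])
pockets(c,H,4,(H[...,1]<40)&(H[...,2]>190)&(Z<18)); 
pockets(c,H,12,(H[...,1]<40)&(H[...,2]>190)&(Z<18))
for uv,a in blobs(near(P,p[0],p[1],75)&(Z>p[2]-40)&(Z<p[2]-8),300): q=P[uv[:,1],uv[:,0]];print('ro',a,rect(q),np.percentile(q,[.5,50,99.5],axis=0).round(1).tolist())
for uv,a in blobs((H[...,0]>100)&(H[...,0]<125)&(H[...,1]>140)&(Z<26),500): print('tray',a,rect(toplane(c,uv,18)))
E
```

```text
[ 395.38647656 -244.10554155  183.25367448] [-1.79992719e+02  4.17479793e-03  1.86475004e+00] 30.7667 36.92141755617784 29.999784009269206
cam [ 475.7 -240.7  320.8]
6844 [341. 131.] [ 436.7 -323.2  112.7   51.8    0.9]
1980 [349.  30.] [ 525.2 -320.5   36.8   35.7    1. ]
1356 [272.  81.] [ 476.8 -257.2  125.6    9.4    1.6]
751 [227.  83.] [ 472.9 -217.5  132.1    4.2    0.6]
cam [ 475.7 -240.7  320.8]
6844 [341. 131.] [ 437.7 -321.1  109.9   50.5    0.9]
1980 [349.  30.] [ 524.  -318.5   35.8   34.8    1. ]
1356 [272.  81.] [ 476.8 -256.8  122.4    9.2    1.6]
751 [227.  83.] [ 473.  -218.1  128.8    4.1    0.6]
ro 8190 [ 409.8 -241.5   59.3   50.6   26.6] [[385.8, -268.9, 154.1], [411.6, -243.6, 166.1], [442.7, -217.2, 174.1]]
ro 523 [ 356.4 -242.3   20.9   17.5    2.8] [[346.3, -250.3, 160.0], [361.0, -241.3, 165.8], [366.5, -233.5, 167.3]]
tray 14918 [ 458.9 -280.5  173.3  149.5    0.8]
```

View pics/w12.png

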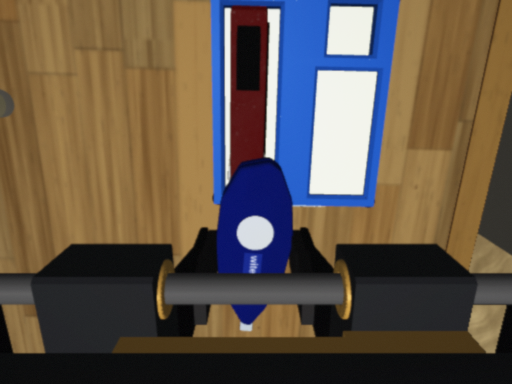

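```bash
python3 - <<'E'
from tr import *
def an(c,P,H,m,z,n):
    m=cv2.morphologyEx(m.astype(np.uint8),cv2.MORPH_CLOSE,np.ones((9,9)))
    uv=max(blobs(m,300),key=lambda t:t[1])[0]; q=toplane(c,uv,z)[:,:2]
    e=np.linalg.eigh(np.cov(q.T))[1][:,1]; print(n,len(uv),rect(q),'mean',q.mean(0).round(1),'pca',np.degrees(np.arctan2(e[1],e[0])).round(1))
    R=lambda t:np.array([[np.cos(t),np.sin(t)],[-np.sin(t),np.cos(t)]])
    # mirror-symmetry axis: width profile centre line
    t=np.radians(rect(q)[4]); r=(q-q.mean(0))@R(t).T
    for a in range(-50,50,10):
        s=r[(r[:,0]>a)&(r[:,0]<a+10)]
        if len(s): print(a,s[:,1].min().round(1),s[:,1].max().round(1),end=' | ')
    print()
c,P,H=wrist();Z=P[...,2];p=robot.observe()['position']
m=near(P,p[0],p[1],75)&(Z>p[2]-40)&(Z<p[2]-5)&(H[...,0]>112)&(H[...,0]<135)&(H[...,1]>120)
an(c,P,H,m,165.8,'now')
E
```

```text
now 6435 [ 4.150e+02 -2.438e+02  5.990e+01  3.800e+01  1.000e-01] mean [ 414.4 -243.6] pca 175.9
-30 -17.1 18.8 | -20 -19.0 18.8 | -10 -19.2 18.8 | 0 -17.7 17.3 | 10 -17.1 15.9 | 20 -13.1 11.8 | 30 -6.1 -2.4 |
```

Call:
step_arm([
  {"claw": 0, "x": 1, "y": -2.2, "z": 0, "rx": 0, "ry": 0, "rz": 4.2},
  {"claw": 0, "x": 1.4, "y": -2.5, "z": 0, "rx": 0, "ry": 0, "rz": 0},
  {"claw": 0, "x": 1.4, "y": -2.2, "z": 0, "rx": 0, "ry": 0, "rz": 0},
  {"claw": 0, "x": 0.55, "y": -0.76, "z": -1.5, "rx": 0, "ry": 0, "rz": 0},
  {"claw": 0, "x": 0, "y": 0, "z": -3, "rx": 0, "ry": 0, "rz": 0},
  {"claw": 0, "x": 0, "y": 0, "z": -3, "rx": 0, "ry": 0, "rz": 0},
  {"claw": 0, "x": 0, "y": 0, "z": -1.5, "rx": 0, "ry": 0, "rz": 0},
  {"claw": 0, "x": 0, "y": 0, "z": 0, "rx": 0, "ry": 0, "rz": 0},
])

```text
clock: 31.48
position: [436.8, -319.4, 89.8]
ee_rot: [-179.6, 0.3, 6.0]
contact_force: [0.9, 0.2, -0.3]
width: 37.0
grasp_force: 30.0
```

Call:
step_arm([
  {"claw": 0, "x": 0, "y": 0, "z": 0, "rx": 0, "ry": 0, "rz": 0},
  {"claw": 0, "x": 0, "y": 0, "z": 0, "rx": 0, "ry": 0, "rz": 0},
  {"claw": 0, "x": 0, "y": 0, "z": 0, "rx": 0, "ry": 0, "rz": 0},
  {"claw": 0, "x": 0, "y": 0, "z": 0, "rx": 0, "ry": 0, "rz": 0},
  {"claw": 0, "x": 0, "y": 0, "z": 0, "rx": 0, "ry": 0, "rz": 0},
  {"claw": 0, "x": 0, "y": 0, "z": 0, "rx": 0, "ry": 0, "rz": 0},
  {"claw": 0, "x": 0, "y": 0, "z": 0, "rx": 0, "ry": 0, "rz": 0},
  {"claw": 0, "x": 0, "y": 0, "z": 0, "rx": 0, "ry": 0, "rz": 0},
])

```text
clock: 32.15
position: [438.7, -321.3, 93.6]
ee_rot: [180.0, -0.0, 6.0]
contact_force: [-1.3, -0.4, -0.1]
width: 37.1
grasp_force: 30.0
```

```bash
python3 - <<'E'
from tr import *
c,P,H=wrist('w13');Z=P[...,2];o=robot.observe(); p=o['position']; print(p,o['ee_rot'],o['width'])
E
```

```text
[ 438.65506247 -321.24315072   93.44188414] [ 1.79990172e+02 -6.99116729e-03  5.99891814e+00] 37.228857377182685
```

View pics/w13.png

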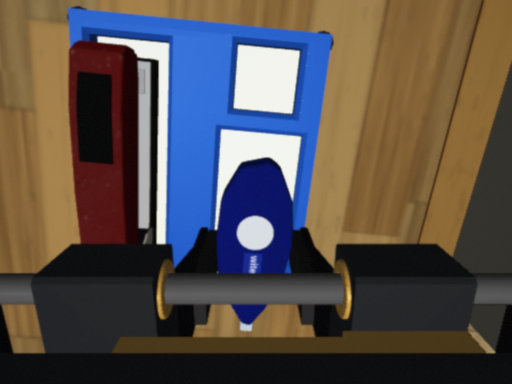

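The roller hangs over its pocket (pocket's far edge at row 130, roller nose at (158,265)) and lies parallel to it. Lowering.

Call:
step_arm([
  {"claw": 0, "x": 0, "y": 0, "z": -1, "rx": 0, "ry": 0, "rz": 0},
  {"claw": 0, "x": 0, "y": 0, "z": -1, "rx": 0, "ry": 0, "rz": 0},
  {"claw": 0, "x": 0, "y": 0, "z": -1, "rx": 0, "ry": 0, "rz": 0},
  {"claw": 0, "x": 0, "y": 0, "z": -0.7, "rx": 0, "ry": 0, "rz": 0},
  {"claw": 0, "x": 0, "y": 0, "z": -0.5, "rx": 0, "ry": 0, "rz": 0},
  {"claw": 0, "x": 0, "y": 0, "z": -0.4, "rx": 0, "ry": 0, "rz": 0},
  {"claw": 0, "x": 0, "y": 0, "z": 0, "rx": 0, "ry": 0, "rz": 0},
  {"claw": 0, "x": 0, "y": 0, "z": 0, "rx": 0, "ry": 0, "rz": 0},
])

```text
clock: 32.87
position: [438.6, -321.2, 47.0]
ee_rot: [-180.0, 0.0, 6.0]
contact_force: [-0.7, -0.2, 0.0]
width: 37.0
grasp_force: 30.0
```

Call:
step_arm([
  {"claw": 0, "x": 0, "y": 0, "z": -0.1, "rx": 0, "ry": 0, "rz": 0},
  {"claw": 0, "x": 0, "y": 0, "z": 0, "rx": 0, "ry": 0, "rz": 0},
  {"claw": 0, "x": 0, "y": 0, "z": 0, "rx": 0, "ry": 0, "rz": 0},
  {"claw": 0, "x": 0, "y": 0, "z": 0, "rx": 0, "ry": 0, "rz": 0},
  {"claw": 0, "x": 0, "y": 0, "z": 0, "rx": 0, "ry": 0, "rz": 0},
  {"claw": 0, "x": 0, "y": 0, "z": 0, "rx": 0, "ry": 0, "rz": 0},
  {"claw": 0, "x": 0, "y": 0, "z": 0, "rx": 0, "ry": 0, "rz": 0},
  {"claw": 0, "x": 0, "y": 0, "z": 0, "rx": 0, "ry": 0, "rz": 0},
])

```text
clock: 33.53
position: [438.6, -321.2, 46.3]
ee_rot: [180.0, -0.0, 6.0]
contact_force: [0.7, 0.8, -0.5]
width: 37.1
grasp_force: 30.0
```

Call:
step_arm([
  {"claw": 0, "x": 0, "y": 0, "z": -0.06, "rx": 0, "ry": 0, "rz": 0},
  {"claw": 0, "x": 0, "y": 0, "z": 0, "rx": 0, "ry": 0, "rz": 0},
  {"claw": 4.2, "x": 0, "y": 0, "z": 0, "rx": 0, "ry": 0, "rz": 0},
  {"claw": 5, "x": 0, "y": 0, "z": 0, "rx": 0, "ry": 0, "rz": 0},
  {"claw": 5, "x": 0, "y": 0, "z": 0, "rx": 0, "ry": 0, "rz": 0},
  {"claw": 5, "x": 0, "y": 0, "z": 1, "rx": 0, "ry": 0, "rz": 0},
  {"claw": 5, "x": 0, "y": 0, "z": 3, "rx": 0, "ry": 0, "rz": 0},
  {"claw": 6, "x": 0, "y": 0, "z": 3, "rx": 0, "ry": 0, "rz": 0},
])

```text
clock: 34.2
position: [437.8, -320.4, 115.8]
ee_rot: [-179.8, 0.1, 6.0]
contact_force: [0.4, -1.8, -0.6]
width: 52.1
grasp_force: 0.0
```

Call:
step_arm([
  {"claw": 6, "x": 0, "y": 1, "z": 3, "rx": 0, "ry": 0, "rz": 0},
  {"claw": 6, "x": -1.5, "y": 2, "z": 3, "rx": 0, "ry": 0, "rz": 0},
  {"claw": 6, "x": -1.5, "y": 2, "z": 2, "rx": 0, "ry": 0, "rz": 0},
  {"claw": 6, "x": -1.5, "y": 2, "z": 0, "rx": 0, "ry": 0, "rz": 0},
  {"claw": 6, "x": 0, "y": 0, "z": 0, "rx": 0, "ry": 0, "rz": 0},
  {"claw": 6, "x": 0, "y": 0, "z": 0, "rx": 0, "ry": 0, "rz": 0},
  {"claw": 6, "x": 0, "y": 0, "z": 0, "rx": 0, "ry": 0, "rz": 0},
  {"claw": 6, "x": 0, "y": 0, "z": 0, "rx": 0, "ry": 0, "rz": 0},
])

```text
clock: 34.87
position: [394.4, -252.3, 195.8]
ee_rot: [179.9, -0.1, 6.0]
contact_force: [1.0, -0.9, 0.4]
width: 60.2
grasp_force: 0.0
```

```bash
python3 - <<'E'
from tr import *
c,P,H=wrist('w14');Z=P[...,2];o=robot.observe(); p=o['position']; print(p,o['ee_rot'],o['clock'])
m=near(P,438,-321,62)&(H[...,0]>112)&(H[...,0]<135)&(H[...,1]>100)&(Z>20)
for uv,a in blobs(m,300):
    q=P[uv[:,1],uv[:,0]]; print(a,rect(q),np.percentile(q[:,2],[2,50,98]))
    A=np.c_[q[:,0]-438,q[:,1]+321,np.ones(len(q))]; print('plane tilt',np.degrees(np.linalg.lstsq(A,q[:,2],rcond=None)[0][:2]).round(1))
pockets(c,H,4,(H[...,1]<40)&(H[...,2]>190)&(Z<18))
for uv,a in blobs((H[...,0]>100)&(H[...,0]<112)&(H[...,1]>140)&(Z<26),500): print('tray',a,rect(toplane(c,uv,18)))
E
```

```text
[ 394.34703168 -252.23415423  195.5801588 ] [ 1.79959586e+02 -3.02808432e-02  5.97513169e+00] 34.9167
2762 [ 441.9 -319.1   87.3   37.1   -2.3] [25.97975327 28.2179477  29.71192436]
plane tilt [-0.1 -0.9]
cam [ 474.1 -243.2  333.4]
2898 [329. 138.] [ 436.5 -323.2  113.5   52.4    0.9]
1877 [346.  38.] [ 525.3 -320.7   37.5   36.7    0.9]
1646 [267.  95.] [ 461.6 -257.4  156.7   10.7    1.7]
482 [227.  54.] [ 498.3 -216.6   82.3    4.6    0.6]
213 [222. 128.] [ 434.1 -217.5   43.1    4.4    0.8]
tray 15387 [ 462.1 -280.5  179.7  149.5    0.9]
```

View pics/w14.png

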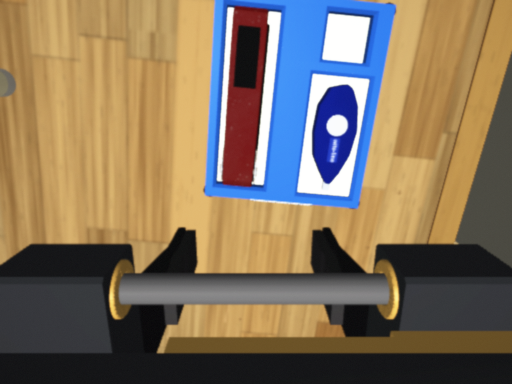

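Roller flat on its floor (top 28.2 mm), glue pocket empty at px (38,346). Now the glue stick.

Call:
step_arm([
  {"claw": 6, "x": 0.7, "y": 2, "z": 0, "rx": 0, "ry": 0, "rz": 0},
  {"claw": 6, "x": 0.8, "y": 3.2, "z": 0, "rx": 0, "ry": 0, "rz": 0},
  {"claw": 6, "x": 0.8, "y": 3.2, "z": 0, "rx": 0, "ry": 0, "rz": 0},
  {"claw": 6, "x": 0.8, "y": 3.2, "z": 0, "rx": 0, "ry": 0, "rz": 0},
  {"claw": 6, "x": 0.8, "y": 3.2, "z": 0, "rx": 0, "ry": 0, "rz": 0},
  {"claw": 6, "x": 0.8, "y": 3.2, "z": 0, "rx": 0, "ry": 0, "rz": 0},
  {"claw": 6, "x": 0.8, "y": 3.2, "z": 0, "rx": 0, "ry": 0, "rz": 0},
  {"claw": 6, "x": 0.5, "y": 2.9, "z": 0, "rx": 0, "ry": 0, "rz": 0},
])

```text
clock: 35.58
position: [455.0, -8.9, 195.3]
ee_rot: [-180.0, -0.0, 6.0]
contact_force: [-0.1, -0.1, 0.5]
width: 60.2
grasp_force: 0.0
```

Call:
step_arm([
  {"claw": 6, "x": 0, "y": 0, "z": 0, "rx": 0, "ry": 0, "rz": 0},
  {"claw": 6, "x": 0, "y": 0, "z": 0, "rx": 0, "ry": 0, "rz": 0},
  {"claw": 6, "x": 0, "y": 0, "z": 0, "rx": 0, "ry": 0, "rz": 0},
  {"claw": 6, "x": 0, "y": 0, "z": 0, "rx": 0, "ry": 0, "rz": 0},
  {"claw": 6, "x": 0, "y": 0, "z": 0, "rx": 0, "ry": 0, "rz": 0},
  {"claw": 6, "x": 0, "y": 0, "z": 0, "rx": 0, "ry": 0, "rz": 0},
  {"claw": 6, "x": 0, "y": 0, "z": 0, "rx": 0, "ry": 0, "rz": 0},
  {"claw": 6, "x": 0, "y": 0, "z": 0, "rx": 0, "ry": 0, "rz": 0},
])

```text
clock: 36.25
position: [453.6, -10.9, 195.7]
ee_rot: [180.0, -0.0, 5.9]
contact_force: [0.6, -0.7, -0.7]
width: 59.7
grasp_force: 0.0
```

```bash
python3 st.py 455 -11 glue
```

```text
tcp [453.6 -10.7 195.7] [180.   -0.    5.9] 36.3 59.9
glue 58 1032 [456.1 -10.9  25.4  24.8 -80.6] zmed 85.5
```

Call:
step_arm([
  {"claw": 6, "x": 0.2, "y": 0, "z": -1, "rx": 0, "ry": 0, "rz": 0},
  {"claw": 6, "x": 0, "y": 0, "z": -2.5, "rx": 0, "ry": 0, "rz": 0},
  {"claw": 6, "x": 0, "y": 0, "z": -3, "rx": 0, "ry": 0, "rz": 0},
  {"claw": 6, "x": 0, "y": 0, "z": -3, "rx": 0, "ry": 0, "rz": 0},
  {"claw": 6, "x": 0, "y": 0, "z": -2.5, "rx": 0, "ry": 0, "rz": 0},
  {"claw": 6, "x": 0, "y": 0, "z": -1.45, "rx": 0, "ry": 0, "rz": 0},
  {"claw": 6, "x": 0, "y": 0, "z": 0, "rx": 0, "ry": 0, "rz": 0},
  {"claw": 6, "x": 0, "y": 0, "z": 0, "rx": 0, "ry": 0, "rz": 0},
])

```text
clock: 36.97
position: [455.3, -10.2, 60.7]
ee_rot: [-180.0, 0.1, 6.0]
contact_force: [0.0, -0.6, -0.1]
width: 59.7
grasp_force: 0.0
```

Call:
step_arm([
  {"claw": 3, "x": 0, "y": 0, "z": 0, "rx": 0, "ry": 0, "rz": 0},
  {"claw": 2, "x": 0, "y": 0, "z": 0, "rx": 0, "ry": 0, "rz": 0},
  {"claw": 0, "x": 0, "y": 0, "z": 0, "rx": 0, "ry": 0, "rz": 0},
  {"claw": 0, "x": 0, "y": 0, "z": 0, "rx": 0, "ry": 0, "rz": 0},
  {"claw": 0, "x": 0, "y": 0, "z": 0, "rx": 0, "ry": 0, "rz": 0},
  {"claw": 0, "x": 0, "y": 0, "z": 0, "rx": 0, "ry": 0, "rz": 0},
  {"claw": 0, "x": 0, "y": 0, "z": 0, "rx": 0, "ry": 0, "rz": 0},
  {"claw": 0, "x": 0, "y": 0, "z": 0, "rx": 0, "ry": 0, "rz": 0},
])

```text
clock: 37.63
position: [455.8, -10.3, 61.4]
ee_rot: [180.0, -0.0, 6.0]
contact_force: [-0.6, 0.0, 3.1]
width: 24.8
grasp_force: 30.0
```

Call:
step_arm([
  {"claw": 0, "x": 0, "y": 0, "z": 2, "rx": 0, "ry": 0, "rz": 0},
  {"claw": 0, "x": 0, "y": 0, "z": 3, "rx": 0, "ry": 0, "rz": 0},
  {"claw": 0, "x": 0, "y": 0, "z": 3, "rx": 0, "ry": 0, "rz": 0},
  {"claw": 0, "x": 0, "y": -1, "z": 3, "rx": 0, "ry": 0, "rz": 0},
  {"claw": 0, "x": 0.3, "y": -2, "z": 0, "rx": 0, "ry": 0, "rz": 0},
  {"claw": 0, "x": 0.5, "y": -3, "z": 0, "rx": 0, "ry": 0, "rz": 0},
  {"claw": 0, "x": 0.5, "y": -3, "z": 0, "rx": 0, "ry": 0, "rz": 0},
  {"claw": 0, "x": 0.8, "y": -3, "z": 0, "rx": 0, "ry": 0, "rz": 0},
])

```text
clock: 38.3
position: [475.9, -130.9, 171.4]
ee_rot: [-180.0, 0.0, 6.0]
contact_force: [1.8, 0.2, -0.1]
width: 25.0
grasp_force: 30.0
```

Call:
step_arm([
  {"claw": 0, "x": 0.8, "y": -3, "z": 0, "rx": 0, "ry": 0, "rz": 0},
  {"claw": 0, "x": 0.8, "y": -3, "z": 0, "rx": 0, "ry": 0, "rz": 0},
  {"claw": 0, "x": 0.8, "y": -3, "z": 0, "rx": 0, "ry": 0, "rz": 0},
  {"claw": 0, "x": 0.8, "y": -3, "z": 0, "rx": 0, "ry": 0, "rz": 0},
  {"claw": 0, "x": 0.8, "y": -3, "z": 0, "rx": 0, "ry": 0, "rz": 0},
  {"claw": 0, "x": 0.8, "y": -2.5, "z": 0, "rx": 0, "ry": 0, "rz": 0},
  {"claw": 0, "x": 0, "y": -1.4, "z": 0, "rx": 0, "ry": 0, "rz": 0},
  {"claw": 0, "x": 0, "y": 0, "z": 0, "rx": 0, "ry": 0, "rz": 0},
])

```text
clock: 38.97
position: [524.7, -322.3, 170.8]
ee_rot: [179.9, -0.0, 5.8]
contact_force: [0.4, -0.1, -0.7]
width: 24.8
grasp_force: 30.0
```

Call:
step_arm([
  {"claw": 0, "x": 0, "y": 0, "z": -1, "rx": 0, "ry": 0, "rz": 0},
  {"claw": 0, "x": 0, "y": 0, "z": -1, "rx": 0, "ry": 0, "rz": 0},
  {"claw": 0, "x": 0, "y": 0, "z": -1, "rx": 0, "ry": 0, "rz": 0},
  {"claw": 0, "x": 0, "y": 0, "z": 0, "rx": 0, "ry": 0, "rz": 0},
  {"claw": 0, "x": 0, "y": 0, "z": 0, "rx": 0, "ry": 0, "rz": 0},
  {"claw": 0, "x": 0, "y": 0, "z": 0, "rx": 0, "ry": 0, "rz": 0},
  {"claw": 0, "x": 0, "y": 0, "z": 0, "rx": 0, "ry": 0, "rz": 0},
  {"claw": 0, "x": 0, "y": 0, "z": 0, "rx": 0, "ry": 0, "rz": 0},
])

```text
clock: 39.63
position: [525.0, -319.2, 141.7]
ee_rot: [180.0, -0.0, 6.0]
contact_force: [-0.2, 0.5, -0.3]
width: 24.8
grasp_force: 30.0
```

```bash
python3 - <<'E'
from tr import *
c,P,H=wrist('w15');Z=P[...,2];o=robot.observe(); p=o['position']; print(p,o['ee_rot'],o['clock'],o['width'],o['contact_force'])
m=near(P,p[0],p[1],25)&(Z>p[2]-15)&(H[...,0]>100)&(H[...,0]<128)&(H[...,1]>140)
for uv,a in blobs(m,200): q=P[uv[:,1],uv[:,0]]; print('glue',a,rect(q),np.percentile(q[:,2],[50,98]))
E
```

```text
[ 524.94813305 -319.33742119  141.71525824] [ 1.79953000e+02 -4.32789685e-02  6.00670130e+00] 39.6833 24.6024043384017 [ 0.63471448 -1.52021344  0.14873971]
glue 1370 [ 519.2 -319.4   24.8   13.9  -84.4] [165.97420092 167.05469728]
glue 969 [ 532.  -318.    25.    11.4  -83.2] [151.33429102 160.87731325]
```

Call:
step_arm([
  {"claw": 0, "x": 0, "y": -0.03, "z": -2, "rx": 0, "ry": 0, "rz": 0},
  {"claw": 0, "x": 0, "y": 0, "z": -2, "rx": 0, "ry": 0, "rz": 0},
  {"claw": 0, "x": 0, "y": 0, "z": -1, "rx": 0, "ry": 0, "rz": 0},
  {"claw": 0, "x": 0, "y": 0, "z": -1, "rx": 0, "ry": 0, "rz": 0},
  {"claw": 0, "x": 0, "y": 0, "z": -0.8, "rx": 0, "ry": 0, "rz": 0},
  {"claw": 0, "x": 0, "y": 0, "z": -0.4, "rx": 0, "ry": 0, "rz": 0},
  {"claw": 0, "x": 0, "y": 0, "z": -0.3, "rx": 0, "ry": 0, "rz": 0},
  {"claw": 0, "x": 0, "y": 0, "z": 0, "rx": 0, "ry": 0, "rz": 0},
])

```text
clock: 40.35
position: [524.7, -319.6, 66.0]
ee_rot: [180.0, -0.0, 6.0]
contact_force: [0.1, 0.2, 0.3]
width: 24.7
grasp_force: 30.0
```

Call:
step_arm([
  {"claw": 0, "x": 0, "y": 0, "z": -0.05, "rx": 0, "ry": 0, "rz": 0},
  {"claw": 0, "x": 0, "y": 0, "z": 0, "rx": 0, "ry": 0, "rz": 0},
  {"claw": 0, "x": 0, "y": 0, "z": 0, "rx": 0, "ry": 0, "rz": 0},
  {"claw": 0, "x": 0, "y": 0, "z": 0, "rx": 0, "ry": 0, "rz": 0},
  {"claw": 0, "x": 0, "y": 0, "z": 0, "rx": 0, "ry": 0, "rz": 0},
  {"claw": 0, "x": 0, "y": 0, "z": 0, "rx": 0, "ry": 0, "rz": 0},
  {"claw": 0, "x": 0, "y": 0, "z": 0, "rx": 0, "ry": 0, "rz": 0},
  {"claw": 0, "x": 0, "y": 0, "z": 0, "rx": 0, "ry": 0, "rz": 0},
])

```text
clock: 41.02
position: [524.6, -319.5, 65.7]
ee_rot: [180.0, -0.0, 6.0]
contact_force: [1.0, -0.7, -0.1]
width: 24.8
grasp_force: 30.0
```

Release, lift and move clear, then check everything.

Call:
step_arm([
  {"claw": 3, "x": 0, "y": 0, "z": -0.03, "rx": 0, "ry": 0, "rz": 0},
  {"claw": 4, "x": 0, "y": 0, "z": 0, "rx": 0, "ry": 0, "rz": 0},
  {"claw": 5, "x": 0, "y": 0, "z": 0, "rx": 0, "ry": 0, "rz": 0},
  {"claw": 5, "x": 0, "y": 0, "z": 0, "rx": 0, "ry": 0, "rz": 0},
  {"claw": 5, "x": 0, "y": 0, "z": 1.5, "rx": 0, "ry": 0, "rz": 0},
  {"claw": 5, "x": 0, "y": 0, "z": 3, "rx": 0, "ry": 0, "rz": 0},
  {"claw": 5, "x": 0, "y": 0, "z": 3, "rx": 0, "ry": 0, "rz": 0},
  {"claw": 5, "x": 0, "y": 0, "z": 3, "rx": 0, "ry": 0, "rz": 0},
])

```text
clock: 41.68
position: [524.3, -319.3, 171.1]
ee_rot: [-179.9, 0.1, 6.0]
contact_force: [0.9, -0.5, 0.5]
width: 49.7
grasp_force: 0.0
```

Call:
step_arm([
  {"claw": 6, "x": -1.5, "y": 2.5, "z": 2, "rx": 0, "ry": 0, "rz": 0},
  {"claw": 6, "x": -2, "y": 3, "z": 0, "rx": 0, "ry": 0, "rz": 0},
  {"claw": 6, "x": -2, "y": 3, "z": 0, "rx": 0, "ry": 0, "rz": 0},
  {"claw": 6, "x": -2, "y": 3, "z": 0, "rx": 0, "ry": 0, "rz": 0},
  {"claw": 6, "x": -1, "y": 3, "z": 0, "rx": 0, "ry": 0, "rz": 0},
  {"claw": 6, "x": 0, "y": 2, "z": 0, "rx": 0, "ry": 0, "rz": 0},
  {"claw": 6, "x": 0, "y": 0, "z": 0, "rx": 0, "ry": 0, "rz": 0},
  {"claw": 6, "x": 0, "y": 0, "z": 0, "rx": 0, "ry": 0, "rz": 0},
])

```text
clock: 42.35
position: [439.8, -154.0, 190.8]
ee_rot: [179.9, -0.0, 6.1]
contact_force: [0.3, -0.7, 0.3]
width: 60.0
grasp_force: 0.0
```

Call:
step_arm([
  {"claw": 6, "x": 0, "y": 2.5, "z": 0, "rx": 0, "ry": 0, "rz": 0},
  {"claw": 6, "x": 0, "y": 0, "z": 0, "rx": 0, "ry": 0, "rz": 0},
  {"claw": 6, "x": 0, "y": 0, "z": 0, "rx": 0, "ry": 0, "rz": 0},
  {"claw": 6, "x": 0, "y": 0, "z": 0, "rx": 0, "ry": 0, "rz": 0},
  {"claw": 6, "x": 0, "y": 0, "z": 0, "rx": 0, "ry": 0, "rz": 0},
  {"claw": 6, "x": 0, "y": 0, "z": 0, "rx": 0, "ry": 0, "rz": 0},
  {"claw": 6, "x": 0, "y": 0, "z": 0, "rx": 0, "ry": 0, "rz": 0},
  {"claw": 6, "x": 0, "y": 0, "z": 0, "rx": 0, "ry": 0, "rz": 0},
])

```text
clock: 43.02
position: [439.7, -130.1, 190.3]
ee_rot: [180.0, -0.0, 6.0]
contact_force: [-0.5, -0.2, -0.2]
width: 60.0
grasp_force: 0.0
```

```bash
python3 - <<'E'
from tr import *
c,P,H=wrist();Z=P[...,2];o=robot.observe(); print(o['position'],o['clock'])
for n,x,y,r,lo,hi in(('glue',525,-320,28,70,110),('stapler',462,-238,95,40,70),('roller',438,-321,50,23,35)):
    for uv,a in blobs(near(P,x,y,r)&(Z>lo)&(Z<hi),150): q=P[uv[:,1],uv[:,0]]; print(n,a,rect(q),np.percentile(q[:,2],[50,98]).round(1))
t=robot.capture('top'); s=robot.capture('scene'); a=cv2.resize(t['image'][90:270,90:400],(800,464),interpolation=cv2.INTER_CUBIC); cv2.imwrite('pics/fin.png',a[...,::-1])
b=cv2.resize(s['image'][110:310,150:430],(800,571),interpolation=cv2.INTER_CUBIC); cv2.imwrite('pics/fin2.png',b[...,::-1])
E
```

```text
[ 439.66889731 -129.89225286  190.33974864] 43.0667
stapler 6251 [ 461.8 -236.   141.9   27.5    0.6] [58.1 62.1]
stapler 473 [ 518.1 -310.7   18.7    4.8   36.1] [55.3 69.1]
roller 3125 [ 440.7 -320.5   91.3   39.3    7.1] [28.2 29.7]
```

View pics/fin.png

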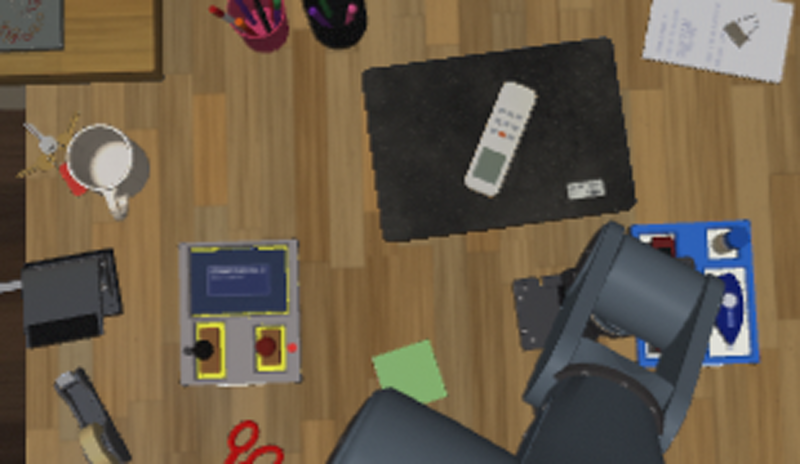

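The top view shows both stamps in their pockets, mug, notes and remote unmoved; the glue cap at crop px (738,240) needs an uprightness check against parallax.

```bash
python3 - <<'E'
from tr import *
for cam in('top','scene'):
    c=robot.capture(cam);P=cloud(c);Z=P[...,2]
    m=near(P,522,-320,40)&(Z>75)&(Z<110)
    for uv,a in blobs(m,10): q=P[uv[:,1],uv[:,0]]; print(cam,a,rect(q),np.percentile(q[:,2],[5,50,95]).round(1))
E
```

```text
top 63 [ 521.4 -318.2   23.4   23.2   80.3] [78.3 88.2 93.2]
scene 78 [ 518.7 -321.7   24.1   22.7  -11.5] [76.2 85.  88. ]
```

View pics/fin2.png

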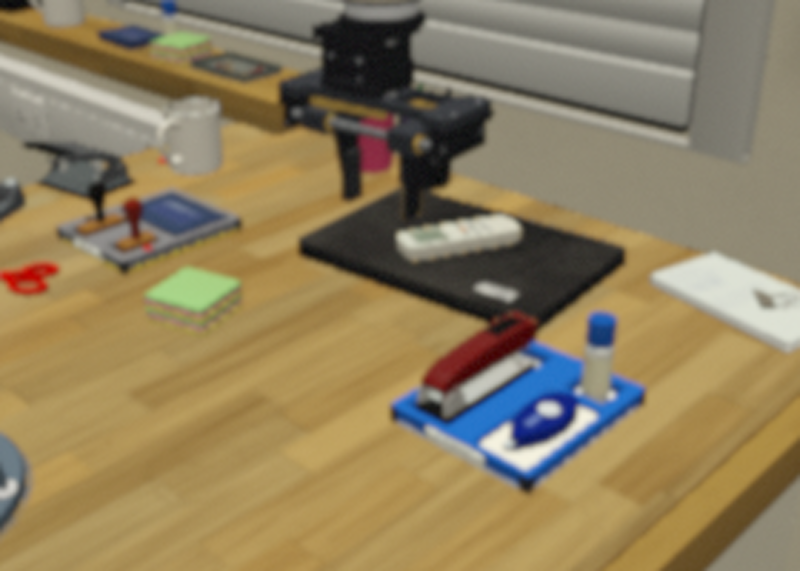

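The scene view shows the glue stick upright in its pocket (px (600,355)), with the stapler and roller seated and the stamps upright in the grey tray. Handing in.

```bash
python3 -c "
from plant import robot
print(robot.hand_in())"
```

```text
the job is handed in; nothing more can be done
None
```

Both kits are made up and the job is handed in at about 43 s: all five things are seated in their pockets, and the mug, sticky notes and remote look undisturbed in the final pictures.

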